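Preset the lens axis on the thumbwheel console

ROBOT

A 6-joint arm with a two-finger parallel gripper is mounted at the origin on the work surface. World frame = base frame: x ahead of the robot, y to its left, z up, the work surface at z = 0. Lengths are in m, angles in degrees, forces in N, time in s.
With the tool pointing down it reaches from about 0.35 to 0.925 m from the base axis. Payload 6.4 kg.
Tool frame: the origin (TCP) lies between the finger pads; the fingertips stand 19 mm ahead of it and the grasp point (between the pads) is the TCP; z points along the fingers, y is the direction in which the jaws open and shut (so a half turn about z gives the same grasp; the last joint's range is limited). The gripper opens to 94 mm and grips with 3 to 60 N. Pads are 16 mm wide; open, the fingers measure 119 mm over their backs; the gripper's body (75 mm by 177 mm) begins 78 mm behind the grasp point.
Start: joints at [60.728, 14.043, 89.255, -0, 76.702, -9.975], TCP at [0.215, 0.613, 0.224] pointing down, gripper open.
Joint ranges: [-179.41, 179.41], [-58.25, 129.5], [7.25, 145.43], [-54.29, 234.29], [11.92, 165.04], [-157.13, 157.13]. Speed limits (degrees/s): [147.25, 147.25, 180, 180, 180, 180].

INTERFACE

Orientations are given as a 3x3 rotation matrix whose columns are the frame's x, y, z axes.
In Python, from cell import manip, imaging, workorder gives the robot as it stands.
- The arm moves only by the shell command python3 -m crank 'ROWS' [FORCE]. ROWS is JSON, a list of rows, each an object with "hand": the gripper command: -1 is shut, 1 is fully open, values between are in proportion; "delta_pos": the shift along the tool's x, y, z scaled (see below), a list of three; "delta_rot": the turn, a rotation vector about the tool's x, y, z scaled (see below), a list of three. A call has 1 to 12 rows; each row shifts and turns the pose as measured when the row begins, along the tool's axes as they then stand; what a row does not reach is not made up. The controller multiplies each number of a shift by 25 mm and each number of a turn by 6 degrees. A row lasts 1/12 s, in which the tool goes at most 41.7 mm and 7.16 degrees, less where a joint would pass 70% of its speed; a pose out of reach is approached as far as the arm can. A call with a number of a shift or a turn outside -1 to 1 is refused whole. A call with a gripper value outside its range is refused whole. The fingers move at their own pace and stop on an object; FORCE is the grip in N (left out, the last holds). Time passes only in rows, so rows that do not move let the fingers close. It gives the time, the measured TCP pose, the force and the opening at its end, in the units of the state.
- manip.observe(): the state, without advancing time (a new reading comes with each control period).
- imaging.camera(name): name is "scene" or "top"; returns the picture (400x640x3 uint8, red, green, blue); there is no depth.
- imaging.get_calibration(name): a dict with "vertical_fov" (degrees; the focal length in pixels is half the picture's height over the tangent of half this angle, whatever the lens; pixels are square), "cx", "cy" (the principal point, pixels), "origin" and "rotation" of the camera in the world. Camera axes: x right, y down, z forward; pixel columns grow to the right and rows downward; lengths in m; the calibration is good to about 2 mm. A picture is of the moment at which its call begins. get_calibration takes no time and is no camera call.
- workorder.close_job(): hands the job in, once; it reports no verdict.
Trained networks look in the newest picture that a camera, given by its name, has taken for a name from the list of things; names that differ only in an ending like _2 or _b are one class to them, and where a whole thing is asked for, a point or a joint stands for the part that bears it (a point fixed in the world has none). Each returns a list of dicts, best first, with "conf" (0 to 1); they miss things now and then, are a little off and sometimes report something else, mostly with a low value. They report only what shows in the picture. A call takes as long as a camera call.
- imaging.cut_out(camera, thing): "mask" (400x640 bool, what is visible of it).
- imaging.tip_of(camera, thing): "position" ([x, y, z] in m, in world coordinates, good to about 4 mm: a listed point, or the origin of a listed thing).
The state is a dict: "clock": time; "joint_pos": joint angles; "joint_velocities": joint speeds; "tau": joint torques, N m; "tcp_pos": TCP position; "orientation": TCP orientation; "ft_force": force on the tool from outside, world axes, zero at the start; "moment": the same for the moment, N m; "width": finger opening in m.
Only numpy, scipy, OpenCV 4.12 (cv2) and the standard library are available. Lean on these libraries where they do the work, as an engineer would, in place of code of your own. Each camera call takes 0.05 s, during which the arm holds its last target.

TASK

Set the three digit thumbwheels on the lens-blocking console to the axis 1-3-5 (left to right as seen from the robot), each numeral centred at the red index bars. They turn when their rims are pressed from above and stroked; be gentle, never pressing a wheel harder than 15 N. When all three are right, press the green enter key down and let it come up again, leaving the other things on the bench where they are.

Things in the scene. Friction and masses are not known exactly. Their poses are not given: they have to be found in the camera images.
- console: Cream preset console, a fixed flat-topped box 190 (x) x 270 (y) x 75 (z) mm, yawed somewhat; origin at the centre of its underside, z up, +x away from the robot-facing side, +y left as seen from the robot. In a row at its x = 0: hundreds, tens, units wheels at y = +80, +30, -20 mm, the enter key at y = -82. Each wheel: black knurled drum, 64 mm diameter, 22 mm wide, axle along console y.
- index_hundreds (a point): Centre of the hundreds (leftmost) wheel's slot, on the console's top face (75 mm above the bench), in line with the two red index bars beside it. The wheel's highest point is nominally 14 mm above it; but the wheels are worn, each one's height is off by up to 4 mm up or down and is not measured: find it by touch.
- index_tens (a point): The same point for the tens (middle) wheel. Every wheel is carried on a stiff spring: 5 N per mm pressed down, 9 mm travel. Friction holds it: turning takes about 2.5 N along the rim, so a fingertip pressing with less than about 3 to 4 N slips; 6 to 9 N is good, 15 N must not be exceeded.
- index_units (a point): The same point for the units (rightmost) wheel. Shut fingertips pressed on top of a wheel and dragged level along the console's x turn it like a rack on a pinion: 32 mm of drag is 1 rad. Past about 10 mm off centre the fingertip's edge bears on the falling rim, so longer strokes must follow it down.
- enter_top (a point): Centre of the top of the green round enter key, 28 mm in diameter, on the console's top; it goes down 6 mm against a spring, 5 N fully down
- hundreds (a joint): Angle of the hundreds wheel, rad: numeral n is at the index bars, at the very top, at n x 0.6283. Numerals 0 to 9, black on the white middle band, upright as seen from the robot; stops just outside 0 and 9, no wrap-round, no clicks. Grows when the top of the rim moves towards console +x (away from the robot). Wanted: 1 (0.628)
- tens (a joint): The same for the tens wheel. Wanted: 3 (1.885)
- units (a joint): The same for the units wheel. Wanted: 5 (3.142)
- enter (a joint): Travel of the enter key in m: 0 up, 0.006 fully down
- lens_tray: Bystander: open blue plastic tray 130 x 100 x 30 mm, loose, origin at the centre of its underside
- spray_jar: Bystander: amber jar 48 mm in diameter, 80 mm high, loose, origin at the centre of its underside
- spectacle_case: Bystander: black case 60 x 155 x 35 mm, loose, origin at the centre of its underside
- lens_blank: Bystander: clear disc 68 mm in diameter, 12 mm thick, loose, origin at the centre of its underside

How it is judged (in metres and radians):
On the way, in this order (a step that is already met when the one before it is completed fails the run):
1. the three wheels read 1-3-5, each within a quarter of a numeral, with the enter key up (value of joint hundreds between 0.471 and 0.785 rad and value of joint tens between 1.728 and 2.042 rad and value of joint units between 2.985 and 3.299 rad and value of joint enter below 0.002 m), for 0.2 s.
2. the enter key is pressed down (at least 4.5 of its 6 mm) (value of joint enter above 0.0045 m), for 0.05 s.
At the end, for the whole second after the job is handed in: The hundreds, tens and units wheels stand at 1, 3 and 5, each within a quarter of a numeral (0.157 rad), and the enter key is up again (within 1.5 mm) (value of joint hundreds between 0.471 and 0.785 rad and value of joint tens between 1.728 and 2.042 rad and value of joint units between 2.985 and 3.299 rad and value of joint enter below 0.0015 m); the robot touches nothing.
It fails at once if a wheel is pressed harder than 15 N (contact force between anything else and hundreds above 15 N or contact force between anything else and tens above 15 N or contact force between anything else and units above 15 N).
It fails at once if a bystander is moved more than 20 mm (distance of any of lens_tray, spray_jar, spectacle_case, lens_blank from where it was at the start of the episode above 0.02 m).
It also fails if it takes over 61 s, if anything falls off the work surface, if the arm or the gripper's body presses on something with over 40 N, if the wrist force passes 120 N, or if a joint passes its speed limit or range.

## Working session

There is one attempt and no reset: what is moved stays moved. The work goes in short steps, Python scripts to look and compute and a shell command to move; the robot and the scene stay as the last step left them, time stands still between calls to the robot, and variables do not carry over. Pictures are saved under pics/ and viewed, and the job is handed in when it is done.

```bash
mkdir -p pics; ls; python3 - <<'E'
from cell import manip, imaging
import cv2
s=manip.observe()
print(s)
for n in("scene","top"):
    im=imaging.camera(n); cv2.imwrite(f"pics/{n}0.png",im[:,:,::-1])
    print(imaging.get_calibration(n))
    for t in ["console","index_hundreds","index_tens","index_units","enter_top"]:
        r=imaging.tip_of(n,t); print(n,t,[(q["conf"],q["position"]) for q in r[:2]])
print(manip.observe()["clock"])
E
```

```text
pics
{'clock': 0.0, 'joint_pos': array([ 6.07269253e+01,  1.40803304e+01,  8.93238322e+01, -7.66260927e-04,
        7.67014494e+01, -9.97402784e+00]), 'joint_velocities': array([-0.01655798, -0.00477317,  0.00702472,  0.09591015,  0.02092332,
       -0.08114732]), 'tau': array([ 7.24902620e-04, -4.15820575e+01, -3.14612031e+01,  6.86106132e-02,
        3.30346590e-02, -1.01510004e-04]), 'tcp_pos': array([0.21453265, 0.61298581, 0.22339775]), 'orientation': array([[-9.43807334e-01,  3.30494968e-01, -8.89958427e-04],
       [ 3.30496024e-01,  9.43806003e-01, -1.61425235e-03],
       [ 3.06445828e-04, -1.81767093e-03, -9.99998301e-01]]), 'ft_force': array([-0.10407   ,  0.58270024, -1.19413982]), 'moment': array([-0.03404385, -0.00801322, -0.04100277]), 'width': 0.09442291339099838}
{'vertical_fov': 50.62296234927476, 'cx': 316.0062127246582, 'cy': 199.80458232120142, 'origin': array([ 1.18223167, -0.2446455 ,  0.57594823]), 'rotation': array([[ 0.44328896,  0.52485464, -0.72665157],
       [ 0.89613443, -0.24056053,  0.37292589],
       [ 0.0209282 , -0.81649142, -0.57697814]])}
scene console [(0.8, [0.545, -0.0481, 0.0011])]
scene index_hundreds [(0.58, [0.5337, 0.0348, 0.0777])]
scene index_tens []
scene index_units [(0.56, [0.5453, -0.064, 0.0741])]
scene enter_top [(0.55, [0.5479, -0.129, 0.0951])]
{'vertical_fov': 42.414617428201005, 'cx': 323.2143076465624, 'cy': 197.6083931926276, 'origin': array([0.37124116, 0.0650484 , 1.45404054]), 'rotation': array([[-0.0042821 , -0.9898706 ,  0.14190789],
       [-0.99998547,  0.00470349,  0.00263419],
       [-0.00327497, -0.14189455, -0.98987636]])}
top console [(0.56, [0.5419, -0.0462, -0.0018])]
top index_hundreds [(0.58, [0.5283, 0.0313, 0.0767])]
top index_tens [(0.83, [0.5438, -0.014, 0.076])]
top index_units [(0.63, [0.5439, -0.0665, 0.0785])]
top enter_top [(0.68, [0.548, -0.1274, 0.0936])]
0.6
```

```bash
python3 - <<'E'
import cv2
im=cv2.imread("pics/top0.png"); 
cv2.imwrite("pics/scene_b.png",cv2.imread("pics/scene0.png"))
c=im[90:230,300:480]; cv2.imwrite("pics/topc.png",cv2.resize(c,None,fx=4,fy=4,interpolation=cv2.INTER_CUBIC))
c=cv2.imread("pics/scene0.png")[120:320,200:460]; cv2.imwrite("pics/scenec.png",cv2.resize(c,None,fx=3,fy=3,interpolation=cv2.INTER_CUBIC))
E
```

```text
(no output)
```

View pics/scene0.png

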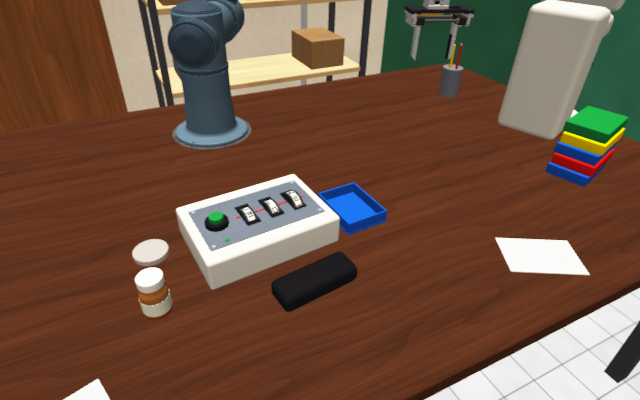

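View pics/top0.png

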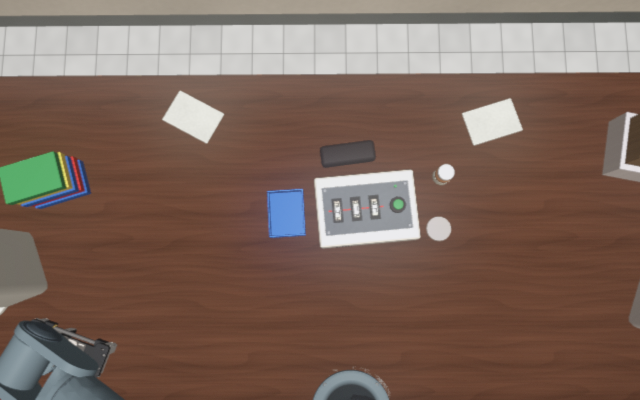

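View pics/topc.png

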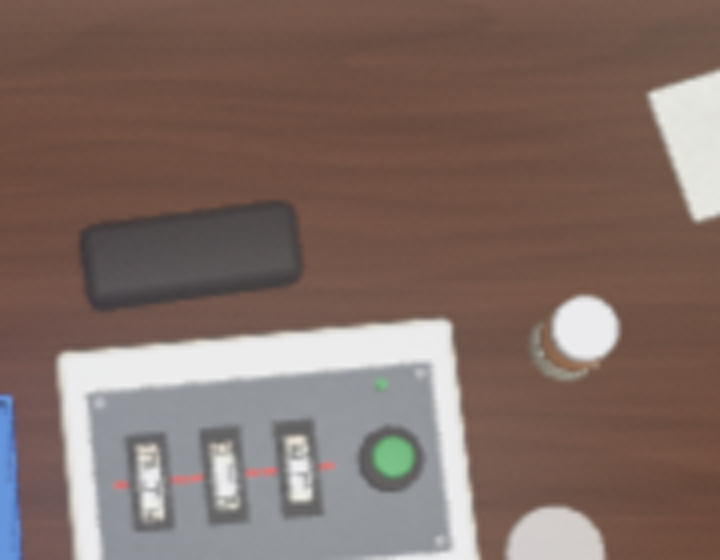

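View pics/scenec.png

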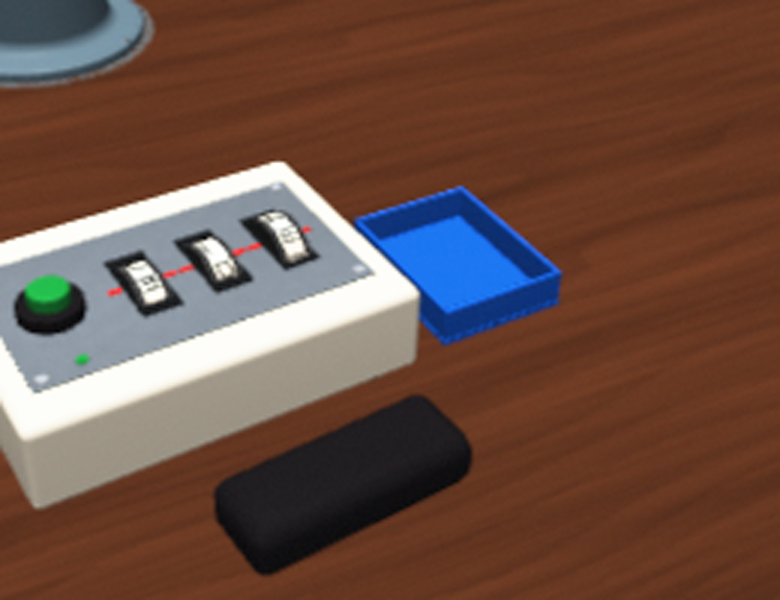

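The top view shows the console at px (315–420, 170–247), yawed about +5°, with the tray on its left, the case behind it, and the jar and blank on its right. I'll fit the console pose and unroll the wheels to read the numerals.

```bash
cat > h.py <<'E'
import numpy as np, cv2, json
from cell import manip, imaging
from scipy.optimize import minimize
def proj(n,P):
    c=imaging.get_calibration(n); R=np.array(c["rotation"]); 
    q=(np.atleast_2d(P)-c["origin"])@R; f=200/np.tan(np.radians(c["vertical_fov"]/2))
    return np.c_[c["cx"]+f*q[:,0]/q[:,2], c["cy"]+f*q[:,1]/q[:,2]]
def W(p,L):
    x,y,t=p; c,s=np.cos(t),np.sin(t); L=np.atleast_2d(L)
    return np.c_[x+c*L[:,0]-s*L[:,1], y+s*L[:,0]+c*L[:,1], L[:,2]]
box=np.array([[a*.095,b*.135,z] for a in(-1,1) for b in(-1,1) for z in(0,.075)])
def sil(n,p):
    m=np.zeros((400*4,640*4),np.uint8); q=proj(n,W(p,box))
    cv2.fillConvexPoly(m,cv2.convexHull(((q+.5)*4).round().astype(np.int32)),1)
    return m>0
def fit(masks,p0):
    M={n:cv2.resize(m.astype(np.uint8),(2560,1600),interpolation=cv2.INTER_NEAREST)>0 for n,m in masks.items()}
    def cost(p):
        v=0
        for n,m in M.items():
            s=sil(n,p); v+=1-(s&m).sum()/(s|m).sum()
        return v
    S=np.array([[0,0,0],[.008,0,0],[0,.008,0],[0,0,.05]])+p0
    r=minimize(cost,p0,method="Nelder-Mead",options=dict(initial_simplex=S,xatol=1e-5,fatol=1e-6))
    return r.x,r.fun
def unroll(n,im,p,y,top=.014,span=75):
    ph=np.radians(np.linspace(span,-span,int(span*4)))  # + = towards +x ; row 0 = far side
    w=np.linspace(.011,-.011,60)
    PH,YY=np.meshgrid(ph,w,indexing="ij")
    L=np.c_[(.032*np.sin(PH)).ravel(), y+YY.ravel(), (.075+top-.032+.032*np.cos(PH)).ravel()]
    q=proj(n,W(p,L)).reshape(PH.shape+(2,)).astype(np.float32)
    return cv2.remap(im,q[...,0],q[...,1],cv2.INTER_CUBIC)
YS=dict(hundreds=.08,tens=.03,units=-.02)
E
python3 - <<'E'
from h import *
masks={}
for n in("top","scene"):
    r=imaging.cut_out(n,"console"); print(n,[(a["conf"],int(a["mask"].sum())) for a in r[:2]]); masks[n]=r[0]["mask"]
p0=np.array([.543,-.047,.09])
for k in (["top"],["scene"],["top","scene"]):
    p,f=fit({n:masks[n] for n in k},p0); print(k,p.round(4),np.degrees(p[2]).round(2),f)
np.save("pose.npy",p)
for k,y in YS.items(): print(k,W(p,[0,y,.075]).round(4))
print(W(p,[0,-.082,.094]).round(4))
for n in("top","scene"):
    im=cv2.imread(f"pics/{n}0.png"); v=im.copy()
    cols=[]
    for y in YS.values():
        u=unroll(n,im,p,y); cols+= [cv2.resize(u,(180,600)),np.zeros((600,20,3),np.uint8)]
    o=np.hstack(cols); cv2.line(o,(0,300),(o.shape[1],300),(0,0,255),1)
    cv2.imwrite(f"pics/unroll_{n}0.png",o)
E
```

```text
top [(0.96, 6667)]
scene [(0.76, 10906)]
['top'] [ 0.542  -0.0478  0.0898] 5.14 0.07448298662768948
['scene'] [ 0.5239 -0.041   0.0932] 5.34 0.12501824440966125
['top', 'scene'] [ 0.5414 -0.0467  0.0848] 4.86 0.23313395852478203
hundreds [[0.5346 0.033  0.075 ]]
tens [[ 0.5388 -0.0168  0.075 ]]
units [[ 0.5431 -0.0666  0.075 ]]
[[ 0.5483 -0.1284  0.094 ]]
```

```bash
python3 - <<'E'
from h import *
p=np.load("pose.npy")
outs=[]
for n,(x0,y0,x1,y1),s in (("top",(300,150,440,260),4),("scene",(165,165,345,290),4)):
    im=cv2.imread(f"pics/{n}0.png")[y0:y1,x0:x1]; im=cv2.resize(im,None,fx=s,fy=s,interpolation=cv2.INTER_CUBIC)
    P=lambda L:((proj(n,W(p,L))+.5-[x0,y0])*s*16).round().astype(np.int32)
    for L in ([[-.095,-.135,.075],[.095,-.135,.075],[.095,.135,.075],[-.095,.135,.075]],[[-.095,-.135,0],[.095,-.135,0],[.095,.135,0],[-.095,.135,0]]):
        cv2.polylines(im,[P(L)],True,(255,0,255),1,shift=4)
    for y in YS.values(): cv2.polylines(im,[P([[a*.032*.83,y+b*.011,.075] for a,b in((-1,-1),(1,-1),(1,1),(-1,1))])],True,(0,255,255),1,shift=4)
    cv2.imwrite(f"pics/ov_{n}.png",im)
a=cv2.imread("pics/unroll_top0.png");b=cv2.imread("pics/unroll_scene0.png")
cv2.imwrite("pics/unr.png",cv2.resize(np.hstack([a,cv2.rotate(b,cv2.ROTATE_180)*0+b]),(800,500)))
E
```

```text
(no output)
```

View pics/ov_top.png

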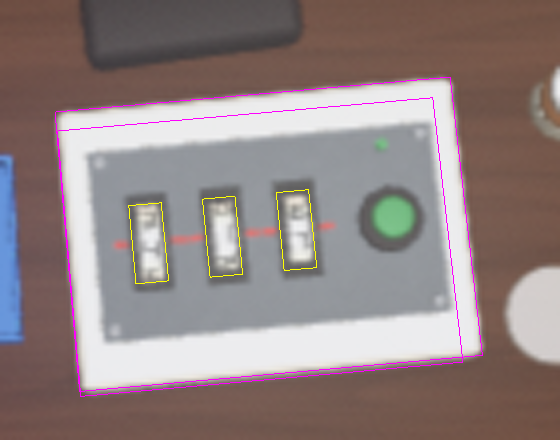

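View pics/ov_scene.png

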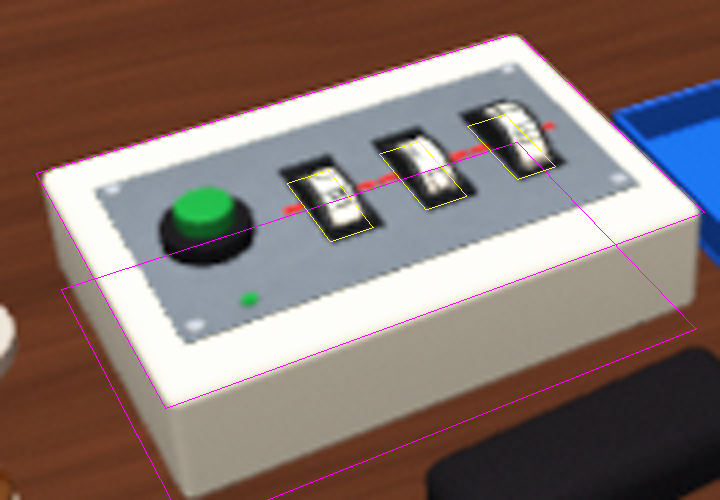

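View pics/unr.png

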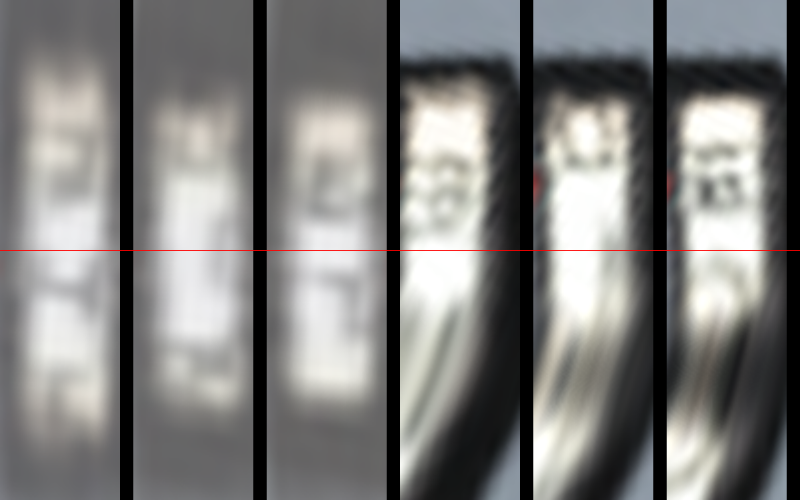

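```bash
python3 - <<'E'
from h import *
p=np.load("pose.npy")
rows=[]
for n,s in (("top",14),("scene",10)):
    im=cv2.imread(f"pics/{n}0.png"); r=[]
    for y in YS.values():
        q=proj(n,W(p,[0,y,.086]))[0]
        ang=-np.degrees(p[2])
        a=proj(n,W(p,[[-.01,y,.086],[.01,y,.086]])); d=a[1]-a[0]
        th=np.degrees(np.arctan2(d[0],-d[1]))
        M=cv2.getRotationMatrix2D((float(q[0]),float(q[1])),th,s); M[:,2]+=np.array([130,150])-q
        g=cv2.warpAffine(im,M,(260,300),flags=cv2.INTER_LANCZOS4)
        g=cv2.cvtColor(g,cv2.COLOR_BGR2GRAY)
        r.append(cv2.createCLAHE(2,(1,1)).apply(g))
    rows.append(np.hstack(r))
cv2.imwrite("pics/raw.png",np.vstack(rows))
E
```

```text
(no output)
```

View pics/raw.png

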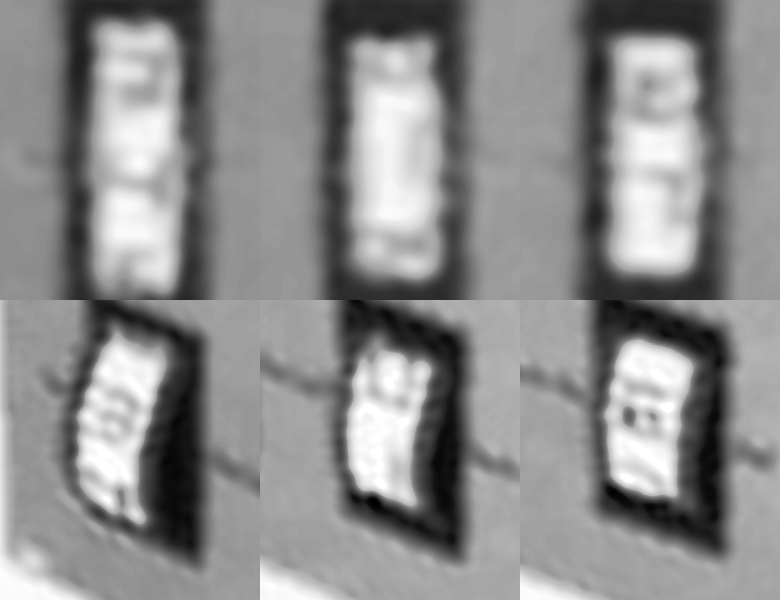

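```bash
cat > rd.py <<'E'
from h import *
PX=5 # px per mm
SEG={0:"abcdef",1:"bc",2:"abged",3:"abgcd",4:"fgbc",5:"afgcd",6:"afgedc",7:"abc",8:"abcdefg",9:"abcdfg"}
def strip(style,h,w,t):
    """texture rows: phi; row increasing = phi decreasing (toward robot). digit n centre at s = n*0.6283*32mm below zero"""
    H=int((9*.6283+2.4)*32*PX); Wd=22*PX
    T=np.zeros((H,Wd),np.float32); r0=1.2*32*PX
    for n in range(10):
        cy=r0+n*.6283*32*PX; cx=Wd/2
        if style=="seg":
            X0,X1,Y0,Y1=cx-w/2*PX,cx+w/2*PX,cy-h/2*PX,cy+h/2*PX; tt=t*PX; YM=cy
            R=dict(a=(X0,Y0,X1,Y0+tt),d=(X0,Y1-tt,X1,Y1),g=(X0,YM-tt/2,X1,YM+tt/2),f=(X0,Y0,X0+tt,YM),b=(X1-tt,Y0,X1,YM),e=(X0,YM,X0+tt,Y1),c=(X1-tt,YM,X1,Y1))
            for s in SEG[n]:
                a=[int(round(v)) for v in R[s]]; T[a[1]:a[3],a[0]:a[2]]=1
        else:
            g=np.zeros((300,300),np.uint8); cv2.putText(g,str(n),(60,240),style,7,255,int(7*t*3.0))
            ys,xs=np.nonzero(g); g=g[ys.min():ys.max()+1,xs.min():xs.max()+1]
            ww=w*PX*(g.shape[1]/150 if n==1 else 1)
            g=cv2.resize(g,(max(3,int(ww)),int(h*PX)),interpolation=cv2.INTER_AREA)/255.
            y0=int(cy-g.shape[0]/2);x0=int(cx-g.shape[1]/2); T[y0:y0+g.shape[0],x0:x0+g.shape[1]]=g
    return T,r0
def patches(imgs,p,y,top,span):
    out=[]
    for n,im in imgs.items():
        lo,hi=span[n]
        ph=np.radians(np.arange(hi,lo,-.5)); w=np.linspace(.0055,-.0055,23)
        PH,YY=np.meshgrid(ph,w,indexing="ij")
        L=np.c_[(.032*np.sin(PH)).ravel(), y+YY.ravel(), (.075+top-.032+.032*np.cos(PH)).ravel()]
        q=proj(n,W(p,L)).reshape(PH.shape+(2,)).astype(np.float32)
        g=cv2.remap(im,q[...,0],q[...,1],cv2.INTER_CUBIC).astype(np.float32)
        g-=cv2.GaussianBlur(g,(0,0),25,borderType=cv2.BORDER_REFLECT)
        out.append((n,ph,w,g))
    return out
def read(imgs,p,y,styles,verbose=3,tops=np.arange(.009,.0195,.001)):
    span=dict(top=(-45,40),scene=(-10,55))
    span={k:span[k] for k in imgs}
    th=np.arange(-.1,9*.6283+.1,.02); res=[]
    Ts=[]
    for st,h,w,t in styles:
        T,r0=strip(st,h,w,t); Ts.append((st,h,w,t,r0,{"top":cv2.GaussianBlur(T,(0,0),1.5*PX),"scene":cv2.GaussianBlur(T,(0,0),1.0*PX)}))
    for top in tops:
        P=patches(imgs,p,y,top,span)
        for st,h,w,t,r0,B in Ts:
            for a in th:
                sc=[]
                for n,ph,wv,g in P:
                    # surface point at phi carries strip coordinate s = a - phi (angle): digit n sits at phi = a-n*.6283
                    rows=(r0+(a-ph)*32*PX); cols=(11-wv*1000)*PX
                    mx=np.repeat(cols[None],len(rows),0).astype(np.float32); my=np.repeat(rows[:,None],len(cols),1).astype(np.float32)
                    m=-cv2.remap(B[n],mx,my,cv2.INTER_LINEAR); m-=cv2.GaussianBlur(m,(0,0),25,borderType=cv2.BORDER_REFLECT)
                    u,v=m-m.mean(),g-g.mean(); sc.append((u*v).sum()/np.sqrt((u*u).sum()*(v*v).sum()+1e-9))
                res.append((np.mean(sc),a/.6283,top,st,h,w,t,sc))
    res.sort(key=lambda r:-r[0]); return res
def best(res,k=4):
    o=[]
    for r in res:
        if all(abs(r[1]-q[1])>.4 for q in o): o.append(r)
        if len(o)==k: break
    return o
E
cat > t1.py <<'E'
from rd import *
p=np.load("pose.npy")
imgs={n:cv2.imread(f"pics/{n}0.png",0) for n in("top","scene")}
styles=[(s,h,w,t) for s in("seg",cv2.FONT_HERSHEY_SIMPLEX) for h in(10,12,14) for w in (7,9) for t in(1.5,)]
for k,y in YS.items():
    for r in best(read(imgs,p,y,styles)): print(k,"%.3f n=%.2f top=%.3f"%r[:3],r[3:7],np.round(r[7],2))
E
time python3 t1.py
```

```text
hundreds 0.676 n=3.69 top=0.019 ('seg', 10, 9, 1.5) [0.56 0.79]
hundreds 0.534 n=7.67 top=0.019 ('seg', 10, 9, 1.5) [0.41 0.66]
hundreds 0.487 n=6.68 top=0.019 ('seg', 10, 9, 1.5) [0.31 0.67]
hundreds 0.471 n=1.66 top=0.019 ('seg', 10, 9, 1.5) [0.35 0.59]
tens 0.345 n=0.99 top=0.009 ('seg', 10, 9, 1.5) [0.47 0.22]
tens 0.208 n=7.00 top=0.009 ('seg', 10, 9, 1.5) [0.3  0.11]
tens 0.195 n=3.76 top=0.019 ('seg', 12, 9, 1.5) [0.12 0.27]
tens 0.191 n=7.77 top=0.019 ('seg', 14, 9, 1.5) [0.15 0.23]
units 0.662 n=6.56 top=0.014 ('seg', 10, 9, 1.5) [0.69 0.63]
units 0.517 n=3.57 top=0.014 ('seg', 10, 9, 1.5) [0.51 0.53]
units 0.465 n=2.58 top=0.014 ('seg', 10, 9, 1.5) [0.49 0.44]
units 0.439 n=5.54 top=0.014 ('seg', 10, 9, 1.5) [0.43 0.44]
real	4m49.102s
user	4m42.848s
sys	0m0.437s
```

```bash
cat > t2.py <<'E'
from rd import *
p=np.load("pose.npy")
imgs={n:cv2.imread(f"pics/{n}0.png",0) for n in("top","scene")}
styles=[("seg",h,w,t) for h in(8,9,10,11) for w in (7,8,9,10) for t in(1,2,)]
for k,y,tops in (("hundreds",.08,[.017,.018,.019,.02]),("tens",.03,[.006,.008,.010,.012]),("units",-.02,[.012,.013,.015])):
    for r in best(read(imgs,p,y,styles,tops=tops),2): print(k,"%.3f n=%.2f top=%.3f"%r[:3],r[3:7],np.round(r[7],2))
E
time python3 t2.py
```

```text
hundreds 0.704 n=3.69 top=0.019 ('seg', 11, 10, 2) [0.59 0.81]
hundreds 0.567 n=7.70 top=0.019 ('seg', 9, 10, 1) [0.47 0.66]
tens 0.505 n=0.99 top=0.006 ('seg', 9, 10, 1) [0.52 0.49]
tens 0.402 n=7.00 top=0.006 ('seg', 10, 10, 1) [0.39 0.42]
units 0.685 n=6.53 top=0.013 ('seg', 10, 10, 2) [0.71 0.66]
units 0.577 n=3.53 top=0.015 ('seg', 8, 10, 2) [0.49 0.66]
real	3m54.335s
user	3m51.727s
sys	0m0.641s
```

Seven-segment numerals fit well. Readings are hundreds ≈3.69, tens ≈0.99 and units ≈6.54, with the hundreds wheel worn high and the tens low. Next I'll approach above the hundreds wheel.

```bash
cat > st.py <<'E'
from h import *
import sys
def st(wh="hundreds",off=0.,tipz=None):
    p=np.load("pose.npy"); y={**YS,"enter":-.082}[wh]
    s=manip.observe(); R=np.array(s["orientation"]); t=np.array(s["tcp_pos"])
    c,sn=np.cos(p[2]),np.sin(p[2]); C=np.array([[c,sn,0],[-sn,c,0],[0,0,1]])
    tip=t+.019*R[:,2]; loc=C@(tip-[p[0],p[1],0])
    Rt=np.array([[-c,-sn,0],[-sn,c,0],[0,0,-1]]).T
    from scipy.spatial.transform import Rotation as Ro
    rv=Ro.from_matrix(R.T@Rt).as_rotvec()
    goal=W(p,[off,y,tipz if tipz else tip[2]])[0]
    e=R.T@(goal-tip)*1000
    print("t=%.2f"%s["clock"],"tip console mm: x %.2f y %.2f(rel) z %.2f"%(loc[0]*1000,(loc[1]-y)*1000,loc[2]*1000),"F(console)",(C@s["ft_force"]).round(2),"w %.1f"%(s["width"]*1000))
    print("  err tool mm",e.round(2),"=rows",(e/25).round(3),"rot deg",np.degrees(rv).round(2),"=rows",(np.degrees(rv)/6).round(3))
if __name__=="__main__": st(sys.argv[1] if len(sys.argv)>1 else "hundreds",*[float(v)/1000 for v in sys.argv[2:]])
E
python3 -m crank '[{"hand":-1,"delta_pos":[-0.4,-1,0],"delta_rot":[0,0,-1]},{"hand":-1,"delta_pos":[-0.4,-1,0],"delta_rot":[0,0,-1]},{"hand":-1,"delta_pos":[-0.4,-1,0],"delta_rot":[0,0,-1]},{"hand":-1,"delta_pos":[-0.4,-1,0],"delta_rot":[0,0,-1]},{"hand":-1,"delta_pos":[-0.4,-1,0],"delta_rot":[0,0,0]},{"hand":-1,"delta_pos":[-0.4,-1,0],"delta_rot":[0,0,0]},{"hand":-1,"delta_pos":[-0.4,-1,0],"delta_rot":[0,0,0]},{"hand":-1,"delta_pos":[-0.4,-1,0],"delta_rot":[0,0,0]}]' 20
python3 st.py hundreds 0 120
```

```text
clock: 1.37
tcp_pos: [0.2867, 0.409, 0.2237]
orientation: [[-0.994, -0.112, 0.0], [-0.112, 0.994, 0.002], [-0.001, 0.002, -1.0]]
ft_force: [-0.6, 1.0, -0.0]
width: 0.0437
t=1.37 tip console mm: x -215.15 y 395.72(rel) z 204.68 F(console) [-0.47  1.06 -0.01] w 43.7
  err tool mm [-204.14 -401.62   84.14] =rows [ -8.166 -16.065   3.365] rot deg [0.1  0.04 1.57] =rows [0.016 0.006 0.262]
```

```bash
python3 -m crank '[{"hand":-1,"delta_pos":[-0.52,-1,0],"delta_rot":[0,0,0.26]},{"hand":-1,"delta_pos":[-0.52,-1,0],"delta_rot":[0,0,0]},{"hand":-1,"delta_pos":[-0.52,-1,0],"delta_rot":[0,0,0]},{"hand":-1,"delta_pos":[-0.52,-1,0],"delta_rot":[0,0,0]},{"hand":-1,"delta_pos":[-0.52,-1,0],"delta_rot":[0,0,0]},{"hand":-1,"delta_pos":[-0.52,-1,0.2],"delta_rot":[0,0,0]},{"hand":-1,"delta_pos":[-0.52,-1,0.2],"delta_rot":[0,0,0]},{"hand":-1,"delta_pos":[-0.52,-1,0.2],"delta_rot":[0,0,0]},{"hand":-1,"delta_pos":[-0.52,-1,0.2],"delta_rot":[0,0,0]},{"hand":-1,"delta_pos":[-0.52,-1,0.2],"delta_rot":[0,0,0]},{"hand":-1,"delta_pos":[-0.52,-1,0.2],"delta_rot":[0,0,0]},{"hand":-1,"delta_pos":[-0.52,-1,0.2],"delta_rot":[0,0,0]}]'
python3 st.py hundreds 9 110
```

```text
clock: 2.37
tcp_pos: [0.4763, 0.1092, 0.1921]
orientation: [[-0.996, -0.085, 0.013], [-0.085, 0.996, 0.006], [-0.013, 0.005, -1.0]]
ft_force: [-0.2, -0.6, 0.6]
width: 0.0006
t=2.37 tip console mm: x -51.44 y 80.96(rel) z 173.14 F(console) [-0.28 -0.53  0.57] w 0.6
  err tool mm [-59.57 -81.29  63.53] =rows [-2.383 -3.252  2.541] rot deg [0.28 0.75 0.03] =rows [0.046 0.124 0.005]
```

```bash
python3 -m crank '[{"hand":-1,"delta_pos":[-0.6,-0.8,0.5],"delta_rot":[0.04,0.12,0]},{"hand":-1,"delta_pos":[-0.6,-0.8,0.5],"delta_rot":[0,0,0]},{"hand":-1,"delta_pos":[-0.6,-0.8,0.5],"delta_rot":[0,0,0]},{"hand":-1,"delta_pos":[-0.6,-0.8,0.5],"delta_rot":[0,0,0]},{"hand":-1,"delta_pos":[0,0,0],"delta_rot":[0,0,0]},{"hand":-1,"delta_pos":[0,0,0],"delta_rot":[0,0,0]}]'
python3 st.py hundreds 9 97
```

```text
clock: 2.87
tcp_pos: [0.5487, 0.0253, 0.141]
orientation: [[-0.997, -0.078, 0.003], [-0.078, 0.997, -0.0], [-0.003, -0.0, -1.0]]
ft_force: [-0.2, -0.0, 0.1]
width: 0.0007
t=2.87 tip console mm: x 13.44 y -8.84(rel) z 122.05 F(console) [-0.22 -0.03  0.12] w 0.7
  err tool mm [ 4.59  8.81 25.03] =rows [0.184 0.352 1.001] rot deg [-0.02  0.2  -0.4 ] =rows [-0.003  0.033 -0.067]
```

```bash
python3 -m crank '[{"hand":-1,"delta_pos":[0.18,0.35,0.5],"delta_rot":[0,0.03,-0.07]},{"hand":-1,"delta_pos":[0,0,0.4],"delta_rot":[0,0,0]},{"hand":-1,"delta_pos":[0,0,0],"delta_rot":[0,0,0]}]'
python3 st.py hundreds 9 95
```

```text
clock: 3.12
tcp_pos: [0.5426, 0.0359, 0.1178]
orientation: [[-0.996, -0.087, 0.002], [-0.087, 0.996, -0.0], [-0.002, -0.0, -1.0]]
ft_force: [-1.0, 0.4, -0.3]
width: 0.0
t=3.12 tip console mm: x 8.19 y 2.17(rel) z 98.81 F(console) [-1.    0.53 -0.32] w 0.0
  err tool mm [-0.8  -2.17  3.81] =rows [-0.032 -0.087  0.152] rot deg [-0.01  0.1   0.11] =rows [-0.002  0.016  0.019]
```

```bash
python3 -m crank '[{"hand":-1,"delta_pos":[-0.03,-0.09,0.1],"delta_rot":[0,0,0]},{"hand":-1,"delta_pos":[0,0,0],"delta_rot":[0,0,0]}]'>/dev/null
python3 st.py; for i in 1 ; do python3 -m crank '[{"hand":-1,"delta_pos":[0,0,0.05],"delta_rot":[0,0,0]},{"hand":-1,"delta_pos":[0,0,0],"delta_rot":[0,0,0]}]'>/dev/null; python3 st.py; done
```

```text
t=3.28 tip console mm: x 7.71 y 1.84(rel) z 95.55 F(console) [-0.23 -0.73  0.24] w 0.4
  err tool mm [ 7.72 -1.8  -0.  ] =rows [ 0.309 -0.072 -0.   ] rot deg [0.01 0.03 0.28] =rows [0.001 0.005 0.047]
t=3.45 tip console mm: x 7.69 y 2.54(rel) z 94.67 F(console) [-0.39  0.28 -0.2 ] w 0.4
  err tool mm [ 7.7  -2.5  -0.01] =rows [ 0.308 -0.1   -0.   ] rot deg [-0.    0.07  0.35] =rows [-0.     0.012  0.058]
```

```bash
python3 -m crank '[{"hand":-1,"delta_pos":[0,0,0.04],"delta_rot":[0,0,0]},{"hand":-1,"delta_pos":[0,0,0],"delta_rot":[0,0,0]}]'>/dev/null; python3 st.py
```

```text
t=3.62 tip console mm: x 8.10 y 2.61(rel) z 94.27 F(console) [-0.98 -0.05  0.24] w 0.3
  err tool mm [ 8.12 -2.56 -0.02] =rows [ 0.325 -0.102 -0.001] rot deg [-0.02  0.15  0.37] =rows [-0.003  0.025  0.061]
```

```bash
python3 -m crank '[{"hand":-1,"delta_pos":[0,0,0.04],"delta_rot":[0,0,0]},{"hand":-1,"delta_pos":[0,0,0],"delta_rot":[0,0,0]}]'>/dev/null; python3 st.py
```

```text
t=3.78 tip console mm: x 8.47 y 2.48(rel) z 93.66 F(console) [0.16 0.   0.13] w 0.3
  err tool mm [ 8.48 -2.43 -0.03] =rows [ 0.339 -0.097 -0.001] rot deg [-0.03  0.2   0.36] =rows [-0.005  0.034  0.06 ]
```

```bash
python3 -m crank '[{"hand":-1,"delta_pos":[0,-0.1,0.04],"delta_rot":[0,0,0]},{"hand":-1,"delta_pos":[0,0,0.04],"delta_rot":[0,0,0]}]'>/dev/null; python3 st.py
```

```text
t=3.95 tip console mm: x 8.86 y -0.34(rel) z 91.93 F(console) [-0.02 -0.04 -0.45] w 0.7
  err tool mm [ 8.86  0.4  -0.04] =rows [ 0.354  0.016 -0.002] rot deg [-0.05  0.25  0.36] =rows [-0.008  0.042  0.06 ]
```

```bash
python3 -m crank '[{"hand":-1,"delta_pos":[0,0,0.03],"delta_rot":[0,0,0]},{"hand":-1,"delta_pos":[0,0,0],"delta_rot":[0,0,0]}]'>/dev/null; python3 st.py
```

```text
t=4.12 tip console mm: x 8.86 y -0.61(rel) z 90.93 F(console) [-0.13 -0.87  0.88] w 0.4
  err tool mm [ 8.85  0.66 -0.04] =rows [ 0.354  0.026 -0.002] rot deg [-0.04  0.25  0.33] =rows [-0.007  0.041  0.056]
```

```bash
python3 -m crank '[{"hand":-1,"delta_pos":[0,0,0.03],"delta_rot":[0,0,0]},{"hand":-1,"delta_pos":[0,0,0],"delta_rot":[0,0,0]}]'>/dev/null; python3 st.py
```

```text
t=4.28 tip console mm: x 8.95 y -0.63(rel) z 90.41 F(console) [-1.52  1.14  2.37] w 0.5
  err tool mm [ 8.94  0.69 -0.04] =rows [ 0.358  0.027 -0.002] rot deg [-0.03  0.24  0.32] =rows [-0.005  0.04   0.054]
```

```bash
python3 -m crank '[{"hand":-1,"delta_pos":[0,0,0.03],"delta_rot":[0,0,0]},{"hand":-1,"delta_pos":[0,0,0],"delta_rot":[0,0,0]}]'>/dev/null; python3 st.py
```

```text
t=4.45 tip console mm: x 9.01 y -0.64(rel) z 90.19 F(console) [-1.16  0.56  2.52] w 0.4
  err tool mm [ 9.01  0.69 -0.04] =rows [ 0.36   0.028 -0.001] rot deg [-0.04  0.23  0.33] =rows [-0.006  0.038  0.056]
```

```bash
python3 -m crank '[{"hand":-1,"delta_pos":[0,0,0.04],"delta_rot":[0,0,0]},{"hand":-1,"delta_pos":[0,0,0.02],"delta_rot":[0,0,0]}]'>/dev/null; python3 st.py
```

```text
t=4.62 tip console mm: x 9.20 y -0.66(rel) z 89.45 F(console) [-1.74  0.95  6.19] w 0.4
  err tool mm [ 9.2   0.71 -0.04] =rows [ 0.368  0.029 -0.001] rot deg [-0.04  0.23  0.34] =rows [-0.007  0.038  0.057]
```

```bash
python3 -m crank '[{"hand":-1,"delta_pos":[0,0,0.04],"delta_rot":[0,0,0]}]'>/dev/null; python3 st.py
```

```text
t=4.70 tip console mm: x 9.59 y -0.66(rel) z 89.13 F(console) [-1.4   1.28  6.76] w 0.3
  err tool mm [ 9.58  0.71 -0.05] =rows [ 0.383  0.029 -0.002] rot deg [-0.05  0.27  0.35] =rows [-0.008  0.045  0.058]
```

```bash
python3 -m crank '[{"hand":-1,"delta_pos":[0.2,0,0.02],"delta_rot":[0,0,0]},{"hand":-1,"delta_pos":[0.2,0,0.02],"delta_rot":[0,0,0]}]'>/dev/null; python3 st.py hundreds -9
```

```text
t=4.87 tip console mm: x 3.57 y -0.90(rel) z 90.43 F(console) [1.78 0.88 3.46] w 0.5
  err tool mm [12.56  0.97 -0.18] =rows [ 0.502  0.039 -0.007] rot deg [-0.07  0.83  0.32] =rows [-0.012  0.138  0.053]
```

```bash
python3 -m crank '[{"hand":-1,"delta_pos":[0.1,0,0.06],"delta_rot":[0,0.12,0]}]'>/dev/null; python3 st.py hundreds -9
```

```text
t=4.95 tip console mm: x 1.67 y -1.02(rel) z 89.79 F(console) [2.17 1.66 5.56] w 0.7
  err tool mm [10.66  1.08 -0.06] =rows [ 0.426  0.043 -0.002] rot deg [-0.1   0.29  0.31] =rows [-0.016  0.048  0.052]
```

```bash
python3 -m crank '[{"hand":-1,"delta_pos":[0.15,0,0.05],"delta_rot":[0,0.05,0]}]'>/dev/null; python3 st.py hundreds -9
```

```text
t=5.03 tip console mm: x -0.80 y -1.08(rel) z 89.56 F(console) [2.98 2.6  6.11] w 0.3
  err tool mm [ 8.19  1.12 -0.02] =rows [ 0.328  0.045 -0.001] rot deg [-0.1   0.16  0.29] =rows [-0.017  0.027  0.048]
```

```bash
python3 -m crank '[{"hand":-1,"delta_pos":[0.16,0,0.05],"delta_rot":[0,0.04,0]},{"hand":-1,"delta_pos":[0.16,0,0.05],"delta_rot":[0,0.04,0]}]'>/dev/null; python3 st.py hundreds -9
```

```text
t=5.20 tip console mm: x -6.27 y -1.09(rel) z 89.25 F(console) [2.69 2.4  7.48] w 0.5
  err tool mm [ 2.72  1.11 -0.  ] =rows [ 0.109  0.044 -0.   ] rot deg [-0.09  0.04  0.26] =rows [-0.015  0.007  0.044]
```

```bash
python3 -m crank '[{"hand":-1,"delta_pos":[0.12,0,0.04],"delta_rot":[0,0.02,0]},{"hand":-1,"delta_pos":[0,0,-0.3],"delta_rot":[0,0,0.04]},{"hand":-1,"delta_pos":[-0.35,0.02,-0.2],"delta_rot":[0,0,0]},{"hand":-1,"delta_pos":[-0.3,0.02,0],"delta_rot":[0,0,0]}]'>/dev/null; python3 st.py hundreds 9 92
python3 - <<'E'
from h import *
for n in("scene","top"): cv2.imwrite(f"pics/{n}1.png",imaging.camera(n)[:,:,::-1])
a=cv2.imread("pics/scene1.png")[140:290,160:360]; cv2.imwrite("pics/s1c.png",cv2.resize(a,None,fx=4,fy=4,interpolation=cv2.INTER_CUBIC))
E
```

```text
t=5.53 tip console mm: x 6.13 y 0.08(rel) z 101.11 F(console) [0.9  0.06 0.16] w 0.3
  err tool mm [-2.91 -0.06  9.1 ] =rows [-0.116 -0.003  0.364] rot deg [-0.09 -0.23 -0.01] =rows [-0.015 -0.039 -0.002]
```

View pics/s1c.png

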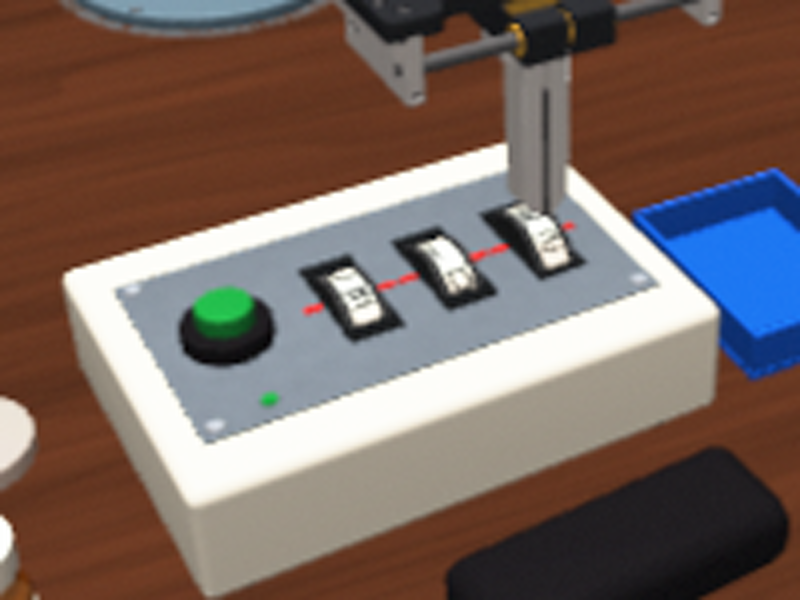

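```bash
cat > t3.py <<'E'
import sys
from rd import *
import rd
p=np.load("pose.npy"); i=sys.argv[1]; cams=sys.argv[2].split(",")
imgs={n:cv2.imread(f"pics/{n}{i}.png",0) for n in cams}
T=dict(hundreds=[.016,.0175,.019],tens=[.006,.008,.010],units=[.012,.0135,.015])
for k in sys.argv[3:]:
    for r in best(read(imgs,p,YS[k],[("seg",10,10,2),("seg",10,9,1.5)],tops=T[k]),3): print(k,"%.3f n=%.2f top=%.4f"%r[:3],r[4:7],np.round(r[7],2))
E
python3 t3.py 0 scene hundreds tens units; echo; python3 t3.py 1 scene hundreds tens units
```

```text
hundreds 0.802 n=3.69 top=0.0190 (10, 10, 2) [0.8]
hundreds 0.694 n=6.68 top=0.0190 (10, 10, 2) [0.69]
hundreds 0.667 n=7.67 top=0.0190 (10, 10, 2) [0.67]
tens 0.543 n=7.13 top=0.0060 (10, 10, 2) [0.54]
tens 0.542 n=1.08 top=0.0060 (10, 10, 2) [0.54]
tens 0.411 n=4.07 top=0.0060 (10, 10, 2) [0.41]
units 0.670 n=6.62 top=0.0150 (10, 10, 2) [0.67]
units 0.600 n=3.63 top=0.0150 (10, 10, 2) [0.6]
units 0.549 n=4.49 top=0.0135 (10, 10, 2) [0.55]

hundreds 0.577 n=2.93 top=0.0190 (10, 10, 2) [0.58]
hundreds 0.527 n=8.94 top=0.0190 (10, 10, 2) [0.53]
hundreds 0.507 n=5.92 top=0.0190 (10, 10, 2) [0.51]
tens 0.543 n=7.13 top=0.0060 (10, 10, 2) [0.54]
tens 0.540 n=1.08 top=0.0060 (10, 10, 2) [0.54]
tens 0.411 n=4.07 top=0.0060 (10, 10, 2) [0.41]
units 0.670 n=6.62 top=0.0150 (10, 10, 2) [0.67]
units 0.601 n=3.63 top=0.0150 (10, 10, 2) [0.6]
units 0.548 n=4.49 top=0.0135 (10, 10, 2) [0.55]
```

```bash
python3 -m crank '[{"hand":-1,"delta_pos":[-0.14,0,0.25],"delta_rot":[0,-0.03,0]},{"hand":-1,"delta_pos":[0,0,0.05],"delta_rot":[0,0,0]},{"hand":-1,"delta_pos":[0,0,0],"delta_rot":[0,0,0]}]'>/dev/null; python3 st.py hundreds 10 92
```

```text
t=5.88 tip console mm: x 9.44 y 0.27(rel) z 90.24 F(console) [ 0.93 -0.5   1.79] w 0.4
  err tool mm [-0.55 -0.27 -1.77] =rows [-0.022 -0.011 -0.071] rot deg [-0.05 -0.27  0.03] =rows [-0.009 -0.044  0.005]
```

```bash
python3 -m crank '[{"hand":-1,"delta_pos":[0,0,0.05],"delta_rot":[0,-0.02,0]},{"hand":-1,"delta_pos":[0,0,0.05],"delta_rot":[0,0,0]}]'>/dev/null; python3 st.py hundreds 10 92
```

```text
t=6.05 tip console mm: x 10.00 y 0.15(rel) z 88.46 F(console) [-1.42  0.96  8.99] w 0.5
  err tool mm [ 0.01 -0.16 -3.54] =rows [ 0.    -0.006 -0.142] rot deg [-0.05 -0.13  0.03] =rows [-0.009 -0.021  0.005]
```

```bash
python3 -m crank '[{"hand":-1,"delta_pos":[0.14,0,0.05],"delta_rot":[0,0.04,0]},{"hand":-1,"delta_pos":[0.16,0,0.05],"delta_rot":[0,0.06,0]}]'>/dev/null; python3 st.py hundreds -10
```

```text
t=6.22 tip console mm: x 6.78 y 0.03(rel) z 89.57 F(console) [3.99 1.73 5.59] w 0.5
  err tool mm [16.78 -0.04  0.03] =rows [ 0.671 -0.002  0.001] rot deg [-0.05 -0.11 -0.02] =rows [-0.008 -0.018 -0.004]
```

```bash
python3 -m crank '[{"hand":-1,"delta_pos":[0.16,0,0.06],"delta_rot":[0,0.02,0]},{"hand":-1,"delta_pos":[0.16,0,0.05],"delta_rot":[0,0.04,0]},{"hand":-1,"delta_pos":[0.16,0,0.05],"delta_rot":[0,0.04,0]}]'>/dev/null; python3 st.py hundreds -10
```

```text
t=6.47 tip console mm: x -0.52 y 0.08(rel) z 89.87 F(console) [2.18 1.24 4.35] w 0.3
  err tool mm [ 9.48 -0.09 -0.01] =rows [ 0.379 -0.004 -0.   ] rot deg [-0.05  0.04 -0.07] =rows [-0.008  0.007 -0.012]
```

```bash
python3 -m crank '[{"hand":-1,"delta_pos":[0.16,0,0.045],"delta_rot":[0,0,0]},{"hand":-1,"delta_pos":[0.16,0,0.045],"delta_rot":[0,0,0]}]'>/dev/null; python3 st.py hundreds -10
```

```text
t=6.63 tip console mm: x -6.88 y 0.05(rel) z 89.29 F(console) [3.2  1.93 6.6 ] w 0.6
  err tool mm [ 3.12 -0.05 -0.02] =rows [ 0.125 -0.002 -0.001] rot deg [-0.06  0.34 -0.08] =rows [-0.01   0.057 -0.013]
```

```bash
python3 -m crank '[{"hand":-1,"delta_pos":[0.14,0,0.04],"delta_rot":[0,0.04,0]},{"hand":-1,"delta_pos":[0,0,-0.3],"delta_rot":[0,0,0]},{"hand":-1,"delta_pos":[-0.4,0,-0.4],"delta_rot":[0,0,0]},{"hand":-1,"delta_pos":[-0.3,0,-0.1],"delta_rot":[0,0,0]},{"hand":-1,"delta_pos":[0,0,0],"delta_rot":[0,0,0]}]'>/dev/null; python3 st.py hundreds 10 92
python3 - <<'E'
from h import *
for n in("scene",): cv2.imwrite(f"pics/{n}2.png",imaging.camera(n)[:,:,::-1])
a=cv2.imread("pics/scene2.png")[160:240,250:350]; cv2.imwrite("pics/s2c.png",cv2.rotate(cv2.resize(a,None,fx=7,fy=7,interpolation=cv2.INTER_CUBIC),cv2.ROTATE_180))
E
python3 t3.py 2 scene hundreds
```

```text
t=7.05 tip console mm: x 2.83 y 0.14(rel) z 106.97 F(console) [-0.62 -0.35 -0.17] w 0.5
  err tool mm [-7.27 -0.11 14.92] =rows [-0.291 -0.005  0.597] rot deg [-0.06 -0.38 -0.07] =rows [-0.01  -0.064 -0.011]
hundreds 0.733 n=1.91 top=0.0190 (10, 9, 1.5) [0.73]
hundreds 0.574 n=7.93 top=0.0190 (10, 9, 1.5) [0.57]
hundreds 0.458 n=4.90 top=0.0190 (10, 10, 2) [0.46]
```

View pics/s2c.png

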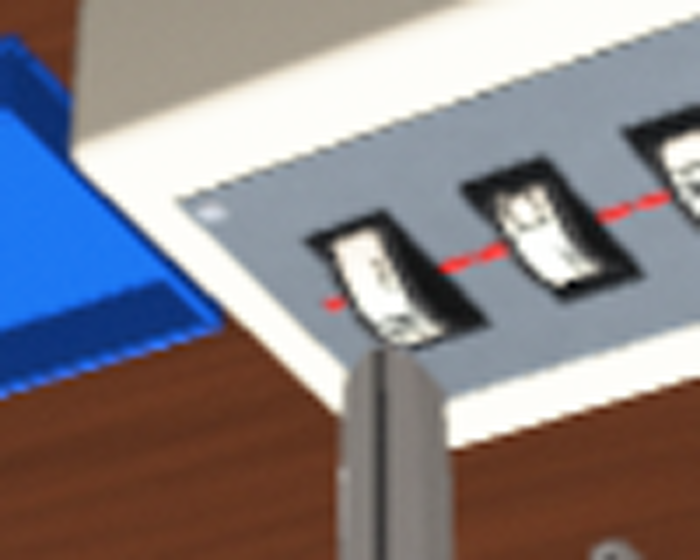

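The picture shows the hundreds wheel with "1" just behind the index and "2" at the near side (reading ≈1.91). It needs one more ~18 mm stroke.

```bash
python3 -m crank '[{"hand":-1,"delta_pos":[-0.28,0,0.4],"delta_rot":[0,-0.06,0]},{"hand":-1,"delta_pos":[0,0,0.1],"delta_rot":[0,0,0]},{"hand":-1,"delta_pos":[0,0,0],"delta_rot":[0,0,0]}]'>/dev/null; python3 st.py hundreds 10 91
```

```text
t=7.35 tip console mm: x 6.83 y 0.42(rel) z 91.39 F(console) [-0.19 -0.48 -0.12] w 0.4
  err tool mm [-3.18 -0.41  0.37] =rows [-0.127 -0.017  0.015] rot deg [-0.02 -0.39 -0.04] =rows [-0.004 -0.065 -0.007]
```

```bash
python3 -m crank '[{"hand":-1,"delta_pos":[-0.14,0,0],"delta_rot":[0,-0.06,0]},{"hand":-1,"delta_pos":[0,0,0.05],"delta_rot":[0,0,0]},{"hand":-1,"delta_pos":[0,0,0.05],"delta_rot":[0,0,0]}]'>/dev/null; python3 st.py hundreds 10 91
```

```text
t=7.60 tip console mm: x 9.77 y 0.54(rel) z 89.04 F(console) [-1.9   1.82  7.17] w 0.8
  err tool mm [-0.23 -0.54 -1.96] =rows [-0.009 -0.022 -0.078] rot deg [-0.01 -0.11 -0.04] =rows [-0.001 -0.018 -0.006]
```

```bash
python3 -m crank '[{"hand":-1,"delta_pos":[0,0,0.04],"delta_rot":[0,0,0]}]'>/dev/null; python3 st.py hundreds -8 91
```

```text
t=7.68 tip console mm: x 10.16 y 0.52(rel) z 89.10 F(console) [-2.19  1.31  6.76] w 0.3
  err tool mm [18.16 -0.53 -1.88] =rows [ 0.726 -0.021 -0.075] rot deg [-0.01 -0.07 -0.03] =rows [-0.002 -0.012 -0.006]
```

```bash
python3 -m crank '[{"hand":-1,"delta_pos":[0.14,0,0.06],"delta_rot":[0,0.04,0]},{"hand":-1,"delta_pos":[0.16,0,0.06],"delta_rot":[0,0.06,0]},{"hand":-1,"delta_pos":[0.16,0,0.06],"delta_rot":[0,0.04,0]}]'>/dev/null; python3 st.py hundreds -8
```

```text
t=7.93 tip console mm: x 4.47 y 0.44(rel) z 90.09 F(console) [2.57 1.66 4.83] w 0.7
  err tool mm [ 1.247e+01 -4.600e-01  1.000e-02] =rows [ 0.499 -0.018  0.   ] rot deg [-0.02 -0.03 -0.09] =rows [-0.004 -0.005 -0.015]
```

```bash
python3 -m crank '[{"hand":-1,"delta_pos":[0.16,0,0.055],"delta_rot":[0,0.03,0]},{"hand":-1,"delta_pos":[0.16,0,0.05],"delta_rot":[0,0.03,0]}]'>/dev/null; python3 st.py hundreds -8
```

```text
t=8.10 tip console mm: x -1.49 y 0.41(rel) z 89.72 F(console) [2.68 1.43 4.97] w 0.5
  err tool mm [ 6.51 -0.42  0.  ] =rows [ 0.26  -0.017  0.   ] rot deg [-0.04 -0.02 -0.1 ] =rows [-0.006 -0.003 -0.016]
```

```bash
python3 -m crank '[{"hand":-1,"delta_pos":[0.16,0,0.05],"delta_rot":[0,0.03,0]},{"hand":-1,"delta_pos":[0.13,0,0.05],"delta_rot":[0,0,0]}]'>/dev/null; python3 st.py hundreds -8
python3 -m crank '[{"hand":-1,"delta_pos":[0,0,-0.4],"delta_rot":[0,0,0]},{"hand":-1,"delta_pos":[0,-0.4,-0.2],"delta_rot":[0,0,0]},{"hand":-1,"delta_pos":[0,-0.8,0],"delta_rot":[0,0,0]},{"hand":-1,"delta_pos":[0,-0.6,0],"delta_rot":[0,0,0]},{"hand":-1,"delta_pos":[0,0,0],"delta_rot":[0,0,0]}]'>/dev/null; python3 st.py tens -10 92
python3 - <<'E'
from h import *
for n in("scene",): cv2.imwrite(f"pics/{n}3.png",imaging.camera(n)[:,:,::-1])
a=cv2.imread("pics/scene3.png")[160:240,250:350]; cv2.imwrite("pics/s3c.png",cv2.rotate(cv2.resize(a,None,fx=7,fy=7,interpolation=cv2.INTER_CUBIC),cv2.ROTATE_180))
E
python3 t3.py 3 scene hundreds
```

```text
t=8.27 tip console mm: x -7.28 y 0.35(rel) z 89.19 F(console) [2.57 1.96 6.84] w 0.8
  err tool mm [ 0.72 -0.35 -0.  ] =rows [ 0.029 -0.014 -0.   ] rot deg [-0.05  0.1  -0.11] =rows [-0.009  0.016 -0.018]
t=8.68 tip console mm: x -13.10 y 3.01(rel) z 102.88 F(console) [-0.75  0.48 -0.18] w 0.7
  err tool mm [-3.2  -3.   10.85] =rows [-0.128 -0.12   0.434] rot deg [-0.11 -0.58  0.1 ] =rows [-0.018 -0.096  0.017]
hundreds 0.779 n=1.05 top=0.0190 (10, 10, 2) [0.78]
hundreds 0.568 n=7.03 top=0.0190 (10, 10, 2) [0.57]
hundreds 0.496 n=4.04 top=0.0190 (10, 10, 2) [0.5]
```

View pics/s3c.png

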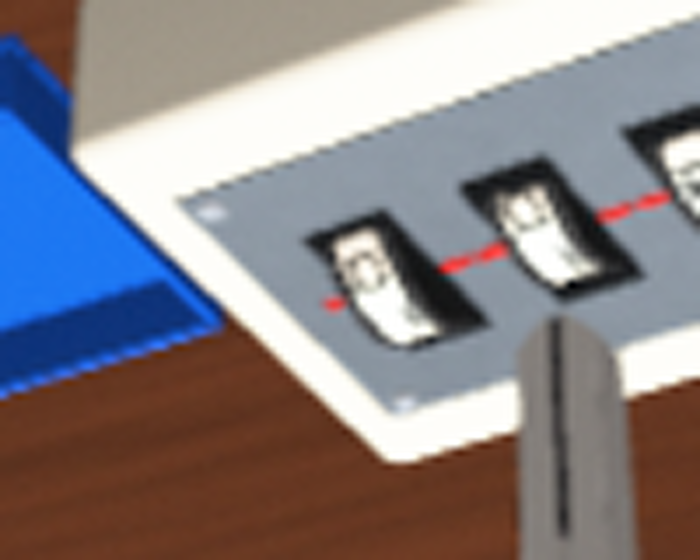

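```bash
python3 -m crank '[{"hand":-1,"delta_pos":[-0.12,-0.12,0.3],"delta_rot":[0,-0.09,0.02]},{"hand":-1,"delta_pos":[0,0,0.1],"delta_rot":[0,0,0]},{"hand":-1,"delta_pos":[0,0,0],"delta_rot":[0,0,0]}]'>/dev/null; python3 st.py tens -10 88
```

```text
t=8.98 tip console mm: x -11.50 y 1.34(rel) z 90.58 F(console) [-0.26 -0.07 -0.6 ] w 0.4
  err tool mm [-1.51 -1.34  2.58] =rows [-0.06  -0.053  0.103] rot deg [-0.01 -0.2  -0.05] =rows [-0.002 -0.033 -0.008]
```

```bash
python3 -m crank '[{"hand":-1,"delta_pos":[-0.06,-0.05,0.08],"delta_rot":[0,-0.03,0]},{"hand":-1,"delta_pos":[0,0,0.02],"delta_rot":[0,0,0]}]'>/dev/null; python3 st.py tens -10 88
```

```text
t=9.15 tip console mm: x -10.63 y 1.01(rel) z 86.88 F(console) [ 0.65 -0.35  0.61] w 0.4
  err tool mm [-0.62 -1.01 -1.12] =rows [-0.025 -0.04  -0.045] rot deg [ 0.03 -0.12  0.02] =rows [ 0.005 -0.02   0.004]
```

```bash
python3 -m crank '[{"hand":-1,"delta_pos":[0,0,0.04],"delta_rot":[0,0,0]},{"hand":-1,"delta_pos":[0,0,0.02],"delta_rot":[0,0,0]}]'>/dev/null; python3 st.py tens -10 88
```

```text
t=9.32 tip console mm: x -10.46 y 1.13(rel) z 85.66 F(console) [-2.41  0.04  4.3 ] w 0.3
  err tool mm [-0.45 -1.13 -2.34] =rows [-0.018 -0.045 -0.093] rot deg [-0.02 -0.15  0.09] =rows [-0.004 -0.024  0.016]
```

```bash
python3 -m crank '[{"hand":-1,"delta_pos":[0,0,0.04],"delta_rot":[0,0,0]}]'>/dev/null; python3 st.py tens -10 88
```

```text
t=9.40 tip console mm: x -10.33 y 1.10(rel) z 85.26 F(console) [-3.25 -1.67  6.04] w 0.8
  err tool mm [-0.32 -1.1  -2.74] =rows [-0.013 -0.044 -0.109] rot deg [-0.05 -0.16  0.12] =rows [-0.008 -0.026  0.02 ]
```

```bash
python3 -m crank '[{"hand":-1,"delta_pos":[-0.14,0,0.04],"delta_rot":[0,-0.03,0]}]'>/dev/null; python3 st.py tens 10 85
```

```text
t=9.48 tip console mm: x -6.76 y 1.09(rel) z 85.05 F(console) [-2.93 -0.65  7.62] w 0.6
  err tool mm [-16.76  -1.13   0.06] =rows [-0.67  -0.045  0.002] rot deg [-0.07  0.01  0.15] =rows [-0.012  0.002  0.024]
```

```bash
python3 -m crank '[{"hand":-1,"delta_pos":[-0.16,0,0.03],"delta_rot":[0,-0.03,0]}]'>/dev/null; python3 st.py tens 10 85
```

```text
t=9.57 tip console mm: x -2.26 y 1.04(rel) z 85.32 F(console) [-3.52  1.14  6.42] w 0.4
  err tool mm [-12.26  -1.07   0.37] =rows [-0.49  -0.043  0.015] rot deg [-0.08  0.23  0.15] =rows [-0.014  0.038  0.025]
```

```bash
python3 -m crank '[{"hand":-1,"delta_pos":[-0.16,0,0.045],"delta_rot":[0,0.04,0]},{"hand":-1,"delta_pos":[-0.16,0,0.04],"delta_rot":[0,0.04,0]}]'>/dev/null; python3 st.py tens 10 85
```

```text
t=9.73 tip console mm: x 6.45 y 1.08(rel) z 85.35 F(console) [-2.01  0.06  6.5 ] w 0.4
  err tool mm [-3.55 -1.09  0.34] =rows [-0.142 -0.044  0.014] rot deg [-0.11 -0.2   0.17] =rows [-0.019 -0.034  0.029]
```

```bash
python3 -m crank '[{"hand":-1,"delta_pos":[-0.1,0,0.04],"delta_rot":[0,0,0]}]'>/dev/null; python3 st.py tens 10 85;  python3 -m crank '[{"hand":-1,"delta_pos":[0,0,-0.4],"delta_rot":[0,0,0]},{"hand":-1,"delta_pos":[0.4,0,-0.3],"delta_rot":[0,0,0]},{"hand":-1,"delta_pos":[0.5,-0.04,0],"delta_rot":[0,0,0]},{"hand":-1,"delta_pos":[0,0,0],"delta_rot":[0,0,0]}]'>/dev/null; python3 st.py tens -10 88
python3 - <<'E'
from h import *
for n in("scene",): cv2.imwrite(f"pics/{n}4.png",imaging.camera(n)[:,:,::-1])
a=cv2.imread("pics/scene4.png")[160:240,250:350]; cv2.imwrite("pics/s4c.png",cv2.rotate(cv2.resize(a,None,fx=7,fy=7,interpolation=cv2.INTER_CUBIC),cv2.ROTATE_180))
E
python3 t3.py 4 scene hundreds tens
```

```text
t=9.82 tip console mm: x 9.69 y 1.13(rel) z 85.37 F(console) [-2.56  0.06  5.6 ] w 0.3
  err tool mm [-0.3  -1.13  0.37] =rows [-0.012 -0.045  0.015] rot deg [-0.12 -0.17  0.19] =rows [-0.02  -0.028  0.032]
t=10.15 tip console mm: x -12.08 y 0.63(rel) z 105.17 F(console) [-0.85 -0.38 -0.37] w 0.7
  err tool mm [-2.09 -0.61 17.17] =rows [-0.084 -0.025  0.687] rot deg [-0.09 -0.06  0.24] =rows [-0.016 -0.01   0.041]
hundreds 0.778 n=1.05 top=0.0190 (10, 10, 2) [0.78]
hundreds 0.569 n=7.03 top=0.0190 (10, 10, 2) [0.57]
hundreds 0.496 n=4.04 top=0.0190 (10, 10, 2) [0.5]
tens 0.461 n=1.43 top=0.0100 (10, 10, 2) [0.46]
tens 0.458 n=7.19 top=0.0060 (10, 10, 2) [0.46]
tens 0.449 n=1.02 top=0.0060 (10, 10, 2) [0.45]
```

View pics/s4c.png

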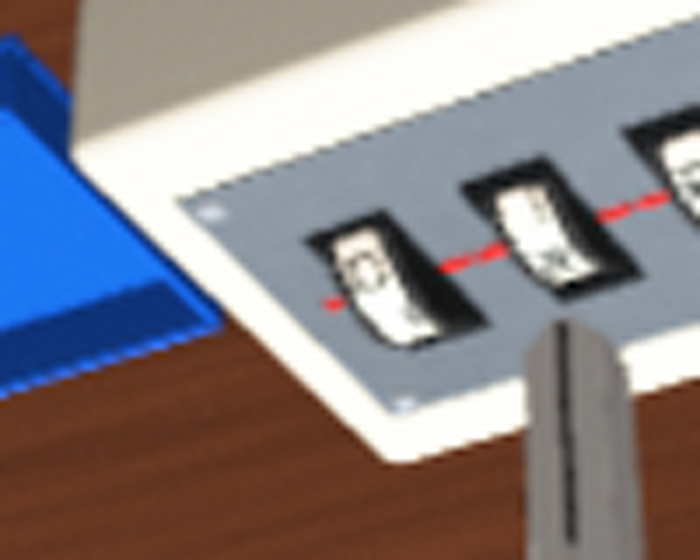

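```bash
cat > t4.py <<'E'
import sys
from rd import *
import h,rd
p=np.load("pose.npy"); k=sys.argv[1]; top=float(sys.argv[2]); cam=sys.argv[3]
for i in sys.argv[4:]:
    im=cv2.imread(f"pics/{cam}{i}.png",0); out=[]
    for du in(-1.5,-1,-.5,0,.5,1,1.5):
        for dv in(-1,-.5,0,.5,1):
            M=np.float32([[1,0,-du],[0,1,-dv]]); s=cv2.warpAffine(im,M,(640,400),flags=cv2.INTER_CUBIC)
            for r in best(read({cam:s},p,YS[k],[("seg",10,9,1.5)],tops=[top]),3): out.append((r[0],r[1],du,dv))
    out.sort(reverse=True); print(k,i,[tuple(np.round(o,2).tolist()) for o in best(out,3)], [tuple(np.round(o,2).tolist()) for o in out[:4]])
E
python3 t4.py tens .0115 scene 0 3 4; python3 t4.py hundreds .0157 scene 0 3;python3 t4.py units .0137 scene 0
```

```text
tens 0 [(0.51, 7.39, 0.5, 0.0), (0.49, 1.43, -1.5, 0.5), (0.39, 5.16, 1.5, 1.0)] [(0.51, 7.39, 0.5, 0.0), (0.51, 7.39, 1.0, 0.0), (0.5, 7.45, 0.5, -0.5), (0.5, 7.48, 0.5, -1.0)]
tens 3 [(0.51, 7.39, 0.5, 0.0), (0.49, 1.43, -1.5, 0.5), (0.39, 5.16, 1.5, 1.0)] [(0.51, 7.39, 0.5, 0.0), (0.51, 7.39, 1.0, 0.0), (0.5, 7.45, 0.5, -0.5), (0.5, 7.48, 0.5, -1.0)]
tens 4 [(0.5, 1.43, -1.0, 1.0), (0.43, 7.39, -1.0, 1.0), (0.39, 5.16, 1.5, 1.0)] [(0.5, 1.43, -1.0, 1.0), (0.5, 1.43, -1.5, 1.0), (0.5, 1.46, -1.5, 0.5), (0.49, 1.46, -1.0, 0.5)]
hundreds 0 [(0.76, 3.66, 0.5, -1.0), (0.64, 7.64, 0.5, -1.0), (0.61, 6.65, 0.0, -1.0)] [(0.76, 3.66, 0.5, -1.0), (0.72, 3.66, 0.0, -1.0), (0.65, 3.63, 1.0, -1.0), (0.65, 3.5, 1.0, 0.0)]
hundreds 3 [(0.75, 0.99, 0.5, -1.0), (0.55, 6.97, 0.5, -1.0), (0.5, 1.66, 1.5, 0.5)] [(0.75, 0.99, 0.5, -1.0), (0.67, 1.02, 0.0, -1.0), (0.59, 0.92, 0.5, -0.5), (0.58, 0.95, 1.0, -1.0)]
units 0 [(0.68, 6.56, 0.5, 0.0), (0.62, 3.53, 1.0, 0.0), (0.54, 4.49, 1.0, 0.0)] [(0.68, 6.56, 0.5, 0.0), (0.67, 6.43, 1.0, 1.0), (0.67, 6.53, 1.0, 0.0), (0.66, 6.46, 1.0, 0.5)]
```

```bash
sed -i 's/scene=(-10,55)/scene=(-10,SMAX)/; s/^PX=5.*/PX=5\nSMAX=55/' rd.py; sed -i 's/^p=np/rd.SMAX=42 if sys.argv[1]=="tens" else 55\np=np/' t4.py
sed -i 's/for dv in(-1,-.5,0,.5,1)/for dv in(-2,-1.5,-1,-.5,0,.5,1)/' t4.py
python3 t4.py tens .0115 scene 0 4; python3 t4.py hundreds .0157 scene 3
```

```text
tens 0 [(0.8, 0.99, 0.0, -1.5), (0.55, 6.97, 0.0, -1.5), (0.52, 1.4, -1.5, 0.5)] [(0.8, 0.99, 0.0, -1.5), (0.8, 0.92, 0.5, -1.0), (0.76, 1.02, 0.0, -2.0), (0.74, 1.05, -0.5, -2.0)]
tens 4 [(0.68, 1.91, 0.5, -1.0), (0.54, 1.37, -1.0, 1.0), (0.54, 8.05, 0.0, -2.0)] [(0.68, 1.91, 0.5, -1.0), (0.65, 2.07, 0.0, -2.0), (0.64, 2.04, 0.0, -1.5), (0.62, 1.94, 0.5, -1.5)]
hundreds 3 [(0.78, 1.05, 0.0, -1.5), (0.57, 7.07, 0.0, -1.5), (0.5, 1.66, 1.5, 0.5)] [(0.78, 1.05, 0.0, -1.5), (0.75, 0.99, 0.5, -1.0), (0.73, 1.11, 0.0, -2.0), (0.7, 1.02, 0.5, -1.5)]
```

With the touched heights, the scene camera's bias is about (+0.25, −1.25) px. Corrected readings are hundreds ≈1.02 and tens ≈1.97, so I'll repeat the same tens stroke.

```bash
python3 -m crank '[{"hand":-1,"delta_pos":[-0.06,-0.02,0.5],"delta_rot":[0,0,0.04]},{"hand":-1,"delta_pos":[0,0,0.15],"delta_rot":[0,0,0]},{"hand":-1,"delta_pos":[0,0,0],"delta_rot":[0,0,0]}]'>/dev/null; python3 st.py tens -10.3 86.5
```

```text
t=10.45 tip console mm: x -7.98 y -0.14(rel) z 88.65 F(console) [0.03 0.28 0.86] w 0.3
  err tool mm [2.33 0.14 2.14] =rows [0.093 0.006 0.086] rot deg [-0.14  0.18 -0.04] =rows [-0.023  0.03  -0.006]
```

```bash
python3 -m crank '[{"hand":-1,"delta_pos":[0.12,0,0.05],"delta_rot":[0,0.03,0]},{"hand":-1,"delta_pos":[0.02,0,0.05],"delta_rot":[0,0,0]},{"hand":-1,"delta_pos":[0,0,0.03],"delta_rot":[0,0,0]}]'>/dev/null; python3 st.py tens -10.3 86.5
```

```text
t=10.70 tip console mm: x -11.08 y -0.11(rel) z 84.99 F(console) [-3.16  0.43  7.36] w 0.2
  err tool mm [-0.78  0.11 -1.51] =rows [-0.031  0.004 -0.06 ] rot deg [-0.11 -0.08 -0.03] =rows [-0.018 -0.013 -0.004]
```

```bash
python3 -m crank '[{"hand":-1,"delta_pos":[0,0,0.04],"delta_rot":[0,0,0]}]'>/dev/null; python3 st.py tens 10 85
```

```text
t=10.78 tip console mm: x -10.95 y -0.14(rel) z 84.71 F(console) [-3.45  0.63  8.02] w 0.4
  err tool mm [-20.95   0.15  -0.33] =rows [-0.838  0.006 -0.013] rot deg [-0.1  -0.11 -0.02] =rows [-0.017 -0.018 -0.003]
```

```bash
python3 -m crank '[{"hand":-1,"delta_pos":[-0.14,0,0.03],"delta_rot":[0,-0.02,0]},{"hand":-1,"delta_pos":[-0.16,0,0.035],"delta_rot":[0,0,0]}]'>/dev/null; python3 st.py tens 10 85
```

```text
t=10.95 tip console mm: x -3.04 y -0.13(rel) z 85.15 F(console) [-2.37  1.58  8.42] w 0.3
  err tool mm [-13.04   0.14   0.15] =rows [-0.522  0.005  0.006] rot deg [-0.09 -0.01 -0.01] =rows [-0.016 -0.001 -0.002]
```

```bash
python3 -m crank '[{"hand":-1,"delta_pos":[-0.16,0,0.045],"delta_rot":[0,0.04,0]},{"hand":-1,"delta_pos":[-0.16,0,0.04],"delta_rot":[0,0.04,0]}]'>/dev/null; python3 st.py tens 10 85
```

```text
t=11.12 tip console mm: x 5.60 y -0.09(rel) z 85.24 F(console) [-1.92  1.15  6.23] w 0.5
  err tool mm [-4.4   0.09  0.2 ] =rows [-0.176  0.004  0.008] rot deg [-0.08 -0.5  -0.01] =rows [-0.014 -0.083 -0.001]
```

```bash
python3 -m crank '[{"hand":-1,"delta_pos":[-0.12,0,0.04],"delta_rot":[0,-0.03,0]}]'>/dev/null; python3 st.py tens 10 85;  python3 -m crank '[{"hand":-1,"delta_pos":[0.03,0,-0.4],"delta_rot":[0,0,0]},{"hand":-1,"delta_pos":[0,-0.4,-0.3],"delta_rot":[0,0,0]},{"hand":-1,"delta_pos":[0,-0.8,0],"delta_rot":[0,0,0]},{"hand":-1,"delta_pos":[0,-0.7,0],"delta_rot":[0,0,0]},{"hand":-1,"delta_pos":[0,0,0],"delta_rot":[0,0,0]}]'>/dev/null; python3 st.py units 10 92
python3 - <<'E'
from h import *
for n in("scene",): cv2.imwrite(f"pics/{n}5.png",imaging.camera(n)[:,:,::-1])
a=cv2.imread("pics/scene5.png")[160:240,230:330]; cv2.imwrite("pics/s5c.png",cv2.rotate(cv2.resize(a,None,fx=7,fy=7,interpolation=cv2.INTER_CUBIC),cv2.ROTATE_180))
E
sed -i 's/for du in.*/for du in(0,.25,.5):/; s/for dv in.*/for dv in(-1.5,-1.25,-1):/' t4.py
python3 t4.py tens .0115 scene 5
```

```text
t=11.20 tip console mm: x 9.34 y -0.08(rel) z 85.24 F(console) [-1.88  1.6   4.62] w 0.7
  err tool mm [-0.66  0.08  0.24] =rows [-0.026  0.003  0.01 ] rot deg [-0.08 -0.31  0.  ] =rows [-0.013 -0.052  0.   ]
t=11.62 tip console mm: x 9.32 y -0.18(rel) z 106.20 F(console) [ 0.49  0.19 -0.09] w 0.5
  err tool mm [-0.74  0.22 14.2 ] =rows [-0.03   0.009  0.568] rot deg [-0.17 -0.23  0.18] =rows [-0.028 -0.039  0.031]
tens 5 [(0.69, 2.99, 0.5, -1.0), (0.54, 8.98, 0.5, -1.0), (0.51, 6.97, 0.5, -1.25)] [(0.69, 2.99, 0.5, -1.0), (0.65, 2.99, 0.25, -1.0), (0.65, 2.99, 0.5, -1.25), (0.65, 3.06, 0.25, -1.5)]
```

View pics/s5c.png

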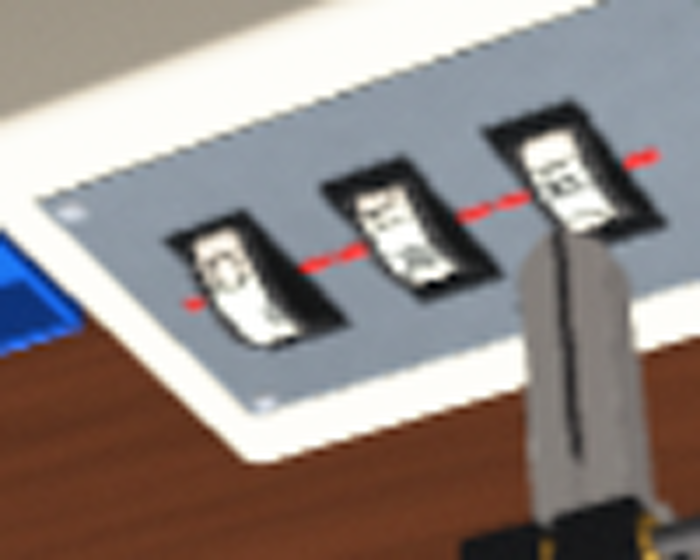

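Tens now reads 2.99, with the "2" at the far side and "3" by the bars. Next is the units wheel.

```bash
python3 -m crank '[{"hand":-1,"delta_pos":[0,0,0.35],"delta_rot":[0,0,0.03]},{"hand":-1,"delta_pos":[0,0,0.1],"delta_rot":[0,-0.03,0]},{"hand":-1,"delta_pos":[0,0,0],"delta_rot":[0,0,0]}]'>/dev/null; python3 st.py units 8 90
```

```text
t=11.92 tip console mm: x 8.76 y 1.47(rel) z 94.12 F(console) [-0.33  0.45  0.22] w 0.4
  err tool mm [ 0.75 -1.47  4.12] =rows [ 0.03  -0.059  0.165] rot deg [-0.09 -0.05 -0.04] =rows [-0.015 -0.008 -0.007]
```

```bash
python3 -m crank '[{"hand":-1,"delta_pos":[0.02,-0.06,0.09],"delta_rot":[0,0,0]},{"hand":-1,"delta_pos":[0,0,0.03],"delta_rot":[0,0,0]}]'>/dev/null; python3 st.py units 8 90
```

```text
t=12.08 tip console mm: x 7.52 y 1.17(rel) z 90.04 F(console) [-0.34 -0.33 -1.3 ] w 0.4
  err tool mm [-0.48 -1.17  0.04] =rows [-0.019 -0.047  0.002] rot deg [-0.05 -0.14  0.04] =rows [-0.008 -0.023  0.007]
```

```bash
python3 -m crank '[{"hand":-1,"delta_pos":[0,0,0.04],"delta_rot":[0,0,0]}]'>/dev/null; python3 st.py units 8 90
```

```text
t=12.17 tip console mm: x 7.42 y 1.56(rel) z 88.80 F(console) [ 0.32 -0.    0.07] w 0.5
  err tool mm [-0.58 -1.56 -1.2 ] =rows [-0.023 -0.062 -0.048] rot deg [-0.04 -0.16  0.07] =rows [-0.006 -0.026  0.012]
```

```bash
python3 -m crank '[{"hand":-1,"delta_pos":[0,0,0.04],"delta_rot":[0,0,0]}]'>/dev/null; python3 st.py units 8 90
```

```text
t=12.25 tip console mm: x 7.29 y 1.88(rel) z 87.54 F(console) [-0.93  0.73  0.01] w 0.6
  err tool mm [-0.69 -1.88 -2.47] =rows [-0.028 -0.075 -0.099] rot deg [-0.03 -0.18  0.1 ] =rows [-0.005 -0.029  0.016]
```

```bash
python3 -m crank '[{"hand":-1,"delta_pos":[0,0,0.04],"delta_rot":[0,0,0]}]'>/dev/null; python3 st.py units 8 90
```

```text
t=12.33 tip console mm: x 7.28 y 2.06(rel) z 86.40 F(console) [-0.06 -1.19  0.01] w 0.6
  err tool mm [-0.7  -2.07 -3.6 ] =rows [-0.028 -0.083 -0.144] rot deg [-0.02 -0.18  0.11] =rows [-0.004 -0.03   0.018]
```

```bash
python3 -m crank '[{"hand":-1,"delta_pos":[-0.02,-0.08,0.03],"delta_rot":[0,-0.02,0]}]'>/dev/null; python3 st.py units 8 90
```

```text
t=12.42 tip console mm: x 7.82 y 0.39(rel) z 85.50 F(console) [0.74 1.09 0.29] w 0.3
  err tool mm [-0.18 -0.39 -4.5 ] =rows [-0.007 -0.016 -0.18 ] rot deg [-0.01 -0.06  0.14] =rows [-0.002 -0.01   0.023]
```

```bash
python3 -m crank '[{"hand":-1,"delta_pos":[0,0,0.03],"delta_rot":[0,0,0]}]'>/dev/null; python3 st.py units 8 90
```

```text
t=12.50 tip console mm: x 7.97 y 0.21(rel) z 84.92 F(console) [-1.18  0.4   3.16] w 0.4
  err tool mm [-0.03 -0.21 -5.08] =rows [-0.001 -0.008 -0.203] rot deg [-0.02 -0.05  0.14] =rows [-0.003 -0.009  0.024]
```

```bash
python3 -m crank '[{"hand":-1,"delta_pos":[0,0,0.03],"delta_rot":[0,0,0]}]'>/dev/null; python3 st.py units 8 90
```

```text
t=12.58 tip console mm: x 8.04 y 0.08(rel) z 84.57 F(console) [-1.65  1.02  5.18] w 0.5
  err tool mm [ 0.05 -0.08 -5.43] =rows [ 0.002 -0.003 -0.217] rot deg [-0.02 -0.06  0.14] =rows [-0.003 -0.01   0.023]
```

```bash
python3 -m crank '[{"hand":-1,"delta_pos":[0,0,0.04],"delta_rot":[0,0,0]}]'>/dev/null; python3 st.py units 8 90
sed -i 's/rd.SMAX=.*/rd.SMAX=55 if sys.argv[1]=="hundreds" else 42/' t4.py; python3 t4.py units .0106 scene 0 3 4
```

```text
t=12.67 tip console mm: x 8.18 y 0.04(rel) z 84.14 F(console) [-2.57  0.92  6.04] w 0.4
  err tool mm [ 0.18 -0.04 -5.86] =rows [ 0.007 -0.002 -0.234] rot deg [-0.01 -0.06  0.14] =rows [-0.002 -0.011  0.023]
units 0 [(0.76, 6.53, 0.5, -1.25), (0.69, 8.53, 0.5, -1.25), (0.69, 2.55, 0.5, -1.25)] [(0.76, 6.53, 0.5, -1.25), (0.75, 6.53, 0.5, -1.0), (0.74, 6.56, 0.25, -1.25), (0.74, 6.59, 0.25, -1.5)]
units 3 [(0.76, 6.53, 0.5, -1.25), (0.69, 8.53, 0.5, -1.25), (0.69, 2.55, 0.5, -1.25)] [(0.76, 6.53, 0.5, -1.25), (0.74, 6.53, 0.5, -1.0), (0.74, 6.56, 0.25, -1.25), (0.73, 6.59, 0.25, -1.5)]
units 4 [(0.76, 6.53, 0.5, -1.25), (0.69, 8.53, 0.5, -1.25), (0.69, 2.55, 0.5, -1.25)] [(0.76, 6.53, 0.5, -1.25), (0.75, 6.53, 0.5, -1.0), (0.74, 6.56, 0.25, -1.25), (0.74, 6.59, 0.25, -1.5)]
```

```bash
python3 -m crank '[{"hand":-1,"delta_pos":[0.14,0,0.06],"delta_rot":[0,0.04,0]},{"hand":-1,"delta_pos":[0.16,0,0.06],"delta_rot":[0,0.06,0]}]'>/dev/null; python3 st.py units -8
```

```text
t=12.83 tip console mm: x 4.49 y -0.14(rel) z 84.24 F(console) [2.49 3.14 5.91] w 0.5
  err tool mm [12.49  0.15  0.02] =rows [0.5   0.006 0.001] rot deg [-0.02 -0.11  0.06] =rows [-0.004 -0.019  0.01 ]
```

```bash
python3 -m crank '[{"hand":-1,"delta_pos":[0.16,0,0.06],"delta_rot":[0,0.04,0]},{"hand":-1,"delta_pos":[0.16,0,0.055],"delta_rot":[0,0.03,0]}]'>/dev/null; python3 st.py units -8
```

```text
t=13.00 tip console mm: x 0.66 y -0.10(rel) z 84.70 F(console) [2.77 2.72 4.48] w 0.4
  err tool mm [ 8.66  0.1  -0.01] =rows [ 0.347  0.004 -0.   ] rot deg [-0.02  0.08  0.  ] =rows [-0.004  0.013  0.   ]
```

```bash
python3 -m crank '[{"hand":-1,"delta_pos":[0.16,0,0.06],"delta_rot":[0,0.02,0]},{"hand":-1,"delta_pos":[0.16,0,0.055],"delta_rot":[0,0.02,0]}]'>/dev/null; python3 st.py units -8
```

```text
t=13.17 tip console mm: x -4.40 y -0.17(rel) z 84.29 F(console) [2.55 1.9  5.53] w 0.6
  err tool mm [ 3.6   0.17 -0.02] =rows [ 0.144  0.007 -0.001] rot deg [-0.06  0.3  -0.02] =rows [-0.01   0.05  -0.003]
```

```bash
python3 -m crank '[{"hand":-1,"delta_pos":[0.16,0,0.05],"delta_rot":[0,0.04,0]}]'>/dev/null; python3 st.py units -8; python3 -m crank '[{"hand":-1,"delta_pos":[0,0,-0.3],"delta_rot":[0,0,0]},{"hand":-1,"delta_pos":[-0.4,0,-0.4],"delta_rot":[0,0,0]},{"hand":-1,"delta_pos":[-0.3,0,-0.2],"delta_rot":[0,-0.03,0]},{"hand":-1,"delta_pos":[0,0,0],"delta_rot":[0,0,0]}]'>/dev/null; python3 st.py units 8 86
python3 - <<'E'
from h import *
for n in("scene",): cv2.imwrite(f"pics/{n}6.png",imaging.camera(n)[:,:,::-1])
a=cv2.imread("pics/scene6.png")[160:240,230:330]; cv2.imwrite("pics/s6c.png",cv2.rotate(cv2.resize(a,None,fx=7,fy=7,interpolation=cv2.INTER_CUBIC),cv2.ROTATE_180))
E
python3 t4.py units .0106 scene 6
```

```text
t=13.25 tip console mm: x -7.34 y -0.23(rel) z 84.11 F(console) [2.31 2.96 7.67] w 0.4
  err tool mm [ 0.66  0.23 -0.  ] =rows [ 0.026  0.009 -0.   ] rot deg [-0.07  0.26 -0.04] =rows [-0.011  0.043 -0.006]
t=13.58 tip console mm: x 7.50 y -0.46(rel) z 105.89 F(console) [ 0.25  0.4  -0.45] w 0.5
  err tool mm [-0.46  0.5  19.89] =rows [-0.019  0.02   0.796] rot deg [-0.1   0.09 -0.02] =rows [-0.017  0.016 -0.004]
units 6 [(0.79, 5.73, 0.5, -1.25), (0.69, 8.79, 0.5, -1.5), (0.62, 7.77, 0.5, -1.5)] [(0.79, 5.73, 0.5, -1.25), (0.78, 5.79, 0.25, -1.5), (0.78, 5.79, 0.5, -1.5), (0.78, 5.73, 0.5, -1.0)]
```

View pics/s6c.png

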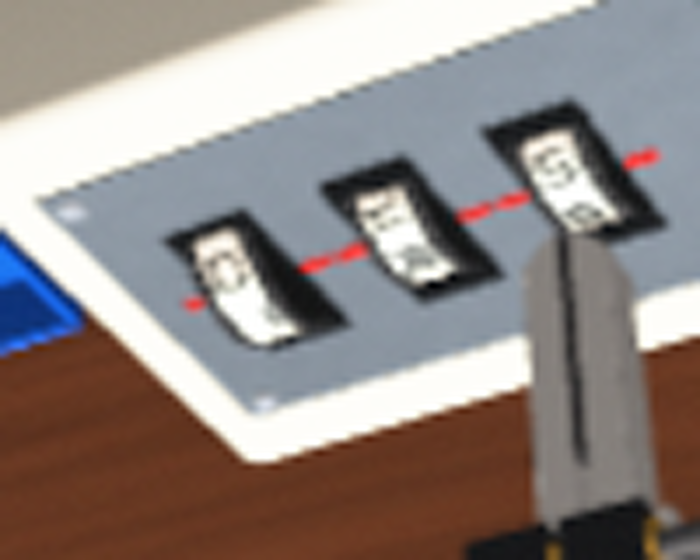

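Units reads 5.75 and the "5" is clearly visible in the picture. I'll do one more equal stroke of about 15 mm.

```bash
python3 -m crank '[{"hand":-1,"delta_pos":[0,0.02,0.5],"delta_rot":[0,0,0]},{"hand":-1,"delta_pos":[0,0,0.2],"delta_rot":[0,0,0]},{"hand":-1,"delta_pos":[0,0,0],"delta_rot":[0,0,0]}]'>/dev/null; python3 st.py units 8 86
```

```text
t=13.88 tip console mm: x 5.57 y 0.22(rel) z 84.70 F(console) [ 2.2  -0.25  3.7 ] w 0.3
  err tool mm [-2.42 -0.22 -1.31] =rows [-0.097 -0.009 -0.052] rot deg [-0.08 -0.07 -0.02] =rows [-0.013 -0.012 -0.004]
```

```bash
python3 -m crank '[{"hand":-1,"delta_pos":[0,0,0.05],"delta_rot":[0,0,0]},{"hand":-1,"delta_pos":[0.08,0,0.055],"delta_rot":[0,0.02,0]}]'>/dev/null; python3 st.py units -9
```

```text
t=14.05 tip console mm: x 5.34 y -0.10(rel) z 83.28 F(console) [ 2.17  2.9  10.56] w 0.2
  err tool mm [ 1.434e+01  8.000e-02 -1.000e-02] =rows [ 0.574  0.003 -0.   ] rot deg [-0.08  0.03 -0.06] =rows [-0.014  0.005 -0.01 ]
```

```bash
python3 -m crank '[{"hand":-1,"delta_pos":[0.16,0,0.06],"delta_rot":[0,0.05,0]},{"hand":-1,"delta_pos":[0.16,0,0.06],"delta_rot":[0,0.04,0]}]'>/dev/null; python3 st.py units -9
```

```text
t=14.22 tip console mm: x 1.45 y -0.11(rel) z 83.96 F(console) [2.14 3.55 8.23] w 0.5
  err tool mm [ 1.045e+01  8.000e-02 -1.000e-02] =rows [ 0.418  0.003 -0.   ] rot deg [-0.07  0.05 -0.13] =rows [-0.011  0.008 -0.021]
```

```bash
python3 -m crank '[{"hand":-1,"delta_pos":[0.16,0,0.055],"delta_rot":[0,0.03,0]},{"hand":-1,"delta_pos":[0.16,0,0.055],"delta_rot":[0,0.03,0]}]'>/dev/null; python3 st.py units -9
```

```text
t=14.38 tip console mm: x -2.97 y -0.05(rel) z 84.43 F(console) [2.9  1.99 4.86] w 0.6
  err tool mm [ 6.03  0.03 -0.02] =rows [ 0.241  0.001 -0.001] rot deg [-0.07  0.22 -0.17] =rows [-0.012  0.036 -0.028]
```

```bash
python3 -m crank '[{"hand":-1,"delta_pos":[0.16,0,0.055],"delta_rot":[0,0.03,0]},{"hand":-1,"delta_pos":[0.16,0,0.05],"delta_rot":[0,0.03,0]}]'>/dev/null; python3 st.py units -9
```

```text
t=14.55 tip console mm: x -7.89 y -0.06(rel) z 84.48 F(console) [1.68 1.76 4.63] w 1.0
  err tool mm [ 1.11  0.05 -0.01] =rows [ 0.045  0.002 -0.   ] rot deg [-0.09  0.33 -0.2 ] =rows [-0.015  0.055 -0.034]
```

```bash
python3 -m crank '[{"hand":-1,"delta_pos":[0.04,0,0.04],"delta_rot":[0,0.03,0]},{"hand":-1,"delta_pos":[0,0,-0.3],"delta_rot":[0,0,0]},{"hand":-1,"delta_pos":[0,0,-0.5],"delta_rot":[0,0,0.03]},{"hand":-1,"delta_pos":[0,0,0],"delta_rot":[0,0,0]}]'>/dev/null; python3 st.py units 8 86
python3 - <<'E'
from h import *
for n in("scene",): cv2.imwrite(f"pics/{n}7.png",imaging.camera(n)[:,:,::-1])
a=cv2.imread("pics/scene7.png")[160:240,230:330]; cv2.imwrite("pics/s7c.png",cv2.rotate(cv2.resize(a,None,fx=7,fy=7,interpolation=cv2.INTER_CUBIC),cv2.ROTATE_180))
E
python3 t4.py units .0106 scene 7; python3 t4.py hundreds .0157 scene 7;python3 t4.py tens .0115 scene 7
```

```text
t=14.88 tip console mm: x -9.34 y 0.34(rel) z 105.11 F(console) [ 0.42 -1.18  0.58] w -0.1
  err tool mm [-17.29  -0.2   19.15] =rows [-0.692 -0.008  0.766] rot deg [-0.04  0.14 -0.41] =rows [-0.007  0.023 -0.068]
units 7 [(0.8, 5.09, 0.5, -1.5), (0.67, 6.11, 0.25, -1.5), (0.67, 9.14, 0.25, -1.5)] [(0.8, 5.09, 0.5, -1.5), (0.79, 5.12, 0.25, -1.5), (0.76, 5.06, 0.5, -1.25), (0.76, 5.12, 0.0, -1.5)]
hundreds 7 [(0.78, 1.02, 0.25, -1.25), (0.58, 7.0, 0.25, -1.25), (0.47, 9.01, 0.25, -1.25)] [(0.78, 1.02, 0.25, -1.25), (0.78, 1.05, 0.0, -1.5), (0.77, 1.05, 0.25, -1.5), (0.75, 1.02, 0.5, -1.25)]
tens 7 [(0.69, 2.99, 0.5, -1.0), (0.54, 8.98, 0.5, -1.0), (0.52, 6.97, 0.5, -1.25)] [(0.69, 2.99, 0.5, -1.0), (0.66, 2.99, 0.5, -1.25), (0.65, 2.99, 0.25, -1.0), (0.65, 3.06, 0.25, -1.5)]
```

View pics/s7c.png

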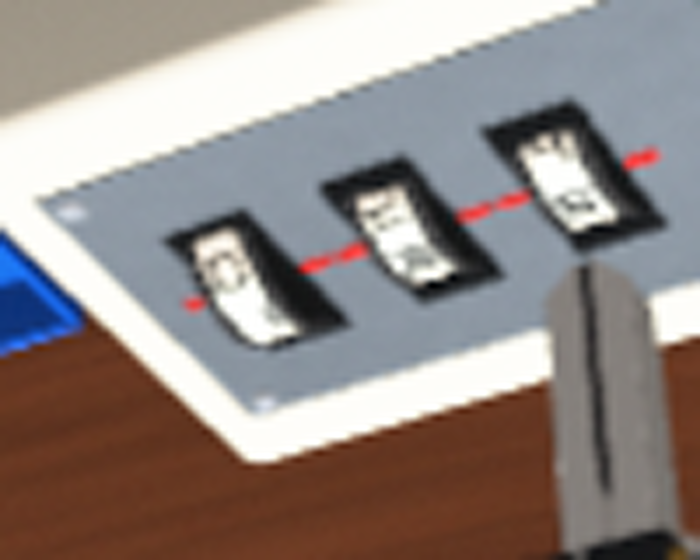

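Scene readings are 1.02, 2.99 and 5.09. Before pressing enter I'll cross-check with the top camera, so I'm swinging the arm aside, high enough to clear the jar.

```bash
python3 -m crank '[{"hand":-1,"delta_pos":[0,0,-1],"delta_rot":[0,0,0]},{"hand":-1,"delta_pos":[0.6,-0.8,-1],"delta_rot":[0,0,0]},{"hand":-1,"delta_pos":[0.8,-1,0],"delta_rot":[0,0,0]},{"hand":-1,"delta_pos":[0.8,-1,0],"delta_rot":[0,0,0]},{"hand":-1,"delta_pos":[0.5,-1,0],"delta_rot":[0,0,0]},{"hand":-1,"delta_pos":[0,-1,0],"delta_rot":[0,0,0]},{"hand":-1,"delta_pos":[0,-1,0],"delta_rot":[0,0,0]},{"hand":-1,"delta_pos":[0,-1,0],"delta_rot":[0,0,0]},{"hand":-1,"delta_pos":[0,-1,0],"delta_rot":[0,0,0]}]'>/dev/null; python3 st.py enter 0 100
python3 - <<'E'
from h import *
for n in("scene","top"): cv2.imwrite(f"pics/{n}8.png",imaging.camera(n)[:,:,::-1])
a=cv2.imread("pics/top8.png")[160:250,300:430]; cv2.imwrite("pics/t8c.png",cv2.resize(a,None,fx=6,fy=6,interpolation=cv2.INTER_CUBIC))
E
sed -i 's/for du in.*/for du in(-.5,0,.5):/; s/for dv in.*/for dv in(-1,-.5,0,.5):/' t4.py
python3 t4.py units .0106 top 0 8; python3 t4.py hundreds .0157 top 0 8;python3 t4.py tens .0115 top 0 8
```

```text
t=15.68 tip console mm: x -85.22 y -134.17(rel) z 153.05 F(console) [-0.06  0.17  0.22] w 1.1
  err tool mm [-85.62 133.96  52.93] =rows [-3.425  5.358  2.117] rot deg [ 0.18 -0.36  0.03] =rows [ 0.03  -0.06   0.005]
units 0 [(0.81, 6.62, 0.5, 0.5), (0.73, 0.6, 0.5, 0.5), (0.62, 2.67, 0.5, 0.5)] [(0.81, 6.62, 0.5, 0.5), (0.8, 6.56, 0.5, 0.0), (0.74, 6.46, 0.5, -0.5), (0.73, 0.6, 0.5, 0.5)]
units 8 [(0.69, 5.0, 0.5, -0.5), (0.57, 7.89, 0.5, -1.0), (0.55, 9.07, 0.5, -0.5)] [(0.69, 5.0, 0.5, -0.5), (0.65, 4.93, 0.5, -1.0), (0.61, 5.03, 0.5, 0.0), (0.6, 5.0, 0.0, -0.5)]
hundreds 0 [(0.75, 3.72, 0.5, 0.5), (0.57, 0.54, 0.5, -1.0), (0.5, 6.53, 0.5, -0.5)] [(0.75, 3.72, 0.5, 0.5), (0.73, 3.6, 0.5, -0.5), (0.72, 3.53, 0.5, -1.0), (0.72, 3.69, 0.5, 0.0)]
hundreds 8 [(0.71, 0.99, 0.5, 0.0), (0.57, 7.03, 0.5, 0.5), (0.49, 4.11, 0.5, 0.5)] [(0.71, 0.99, 0.5, 0.0), (0.71, 0.86, 0.5, -1.0), (0.69, 0.92, 0.5, -0.5), (0.69, 1.05, 0.5, 0.5)]
tens 0 [(0.71, 0.95, 0.5, 0.0), (0.5, 6.94, 0.5, 0.0), (0.43, 7.86, 0.5, -1.0)] [(0.71, 0.95, 0.5, 0.0), (0.69, 0.89, 0.5, -0.5), (0.64, 1.02, 0.5, 0.5), (0.62, 0.83, 0.5, -1.0)]
tens 8 [(0.72, 2.96, 0.5, -0.5), (0.6, 8.98, 0.5, -0.5), (0.53, 7.86, 0.5, -1.0)] [(0.72, 2.96, 0.5, -0.5), (0.71, 3.02, 0.5, 0.0), (0.7, 2.9, 0.5, -1.0), (0.62, 2.86, 0.0, -1.0)]
```

View pics/t8c.png

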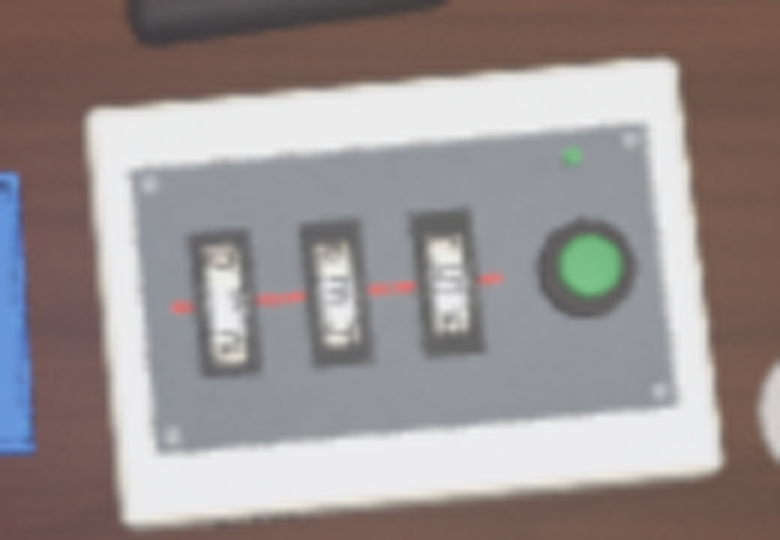

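The top camera agrees, reading 0.99, 2.98 and 5.02, and 1-3-5 is visible at the bars. Now to press enter.

```bash
python3 -m crank '[{"hand":-1,"delta_pos":[-0.68,1,0],"delta_rot":[0,-0.06,0]},{"hand":-1,"delta_pos":[-0.68,1,0],"delta_rot":[0,0,0]},{"hand":-1,"delta_pos":[-0.68,1,0.2],"delta_rot":[0,0,0]},{"hand":-1,"delta_pos":[-0.68,1,0.3],"delta_rot":[0,0,0]},{"hand":-1,"delta_pos":[-0.6,1,0.4],"delta_rot":[0,0,0]},{"hand":-1,"delta_pos":[0,0.2,0.4],"delta_rot":[0,0,0]},{"hand":-1,"delta_pos":[0,0,0],"delta_rot":[0,0,0]}]'>/dev/null; python3 st.py enter 0 97
```

```text
t=16.37 tip console mm: x -1.33 y 2.13(rel) z 117.29 F(console) [ 0.4  -0.08 -0.45] w 0.6
  err tool mm [-1.44 -2.24 20.27] =rows [-0.057 -0.089  0.811] rot deg [ 0.34 -0.25 -0.42] =rows [ 0.057 -0.042 -0.07 ]
```

```bash
python3 -m crank '[{"hand":-1,"delta_pos":[-0.05,-0.08,0.4],"delta_rot":[0.05,-0.04,-0.07]},{"hand":-1,"delta_pos":[0,0,0.2],"delta_rot":[0,0,0]},{"hand":-1,"delta_pos":[0,0,0.1],"delta_rot":[0,0,0]},{"hand":-1,"delta_pos":[0,0,0.1],"delta_rot":[0,0,0]}]'>/dev/null; python3 st.py enter 0 97
```

```text
t=16.70 tip console mm: x -1.63 y -1.10(rel) z 95.62 F(console) [0.1  0.81 2.96] w 0.3
  err tool mm [-1.63  1.1  -1.38] =rows [-0.065  0.044 -0.055] rot deg [ 0.02 -0.05 -0.02] =rows [ 0.004 -0.008 -0.003]
```

```bash
python3 -m crank '[{"hand":-1,"delta_pos":[0,0,0.1],"delta_rot":[0,0,0]},{"hand":-1,"delta_pos":[0,0,0.08],"delta_rot":[0,0,0]}]'>/dev/null; python3 st.py enter 0 97
```

```text
t=16.87 tip console mm: x -1.62 y -1.81(rel) z 91.66 F(console) [-1.62  3.34  5.16] w 0.8
  err tool mm [-1.61  1.82 -5.33] =rows [-0.064  0.073 -0.213] rot deg [ 0.13  0.01 -0.18] =rows [ 0.021  0.002 -0.03 ]
```

```bash
python3 -m crank '[{"hand":-1,"delta_pos":[0,0,0.08],"delta_rot":[0,0,0]},{"hand":-1,"delta_pos":[0,0,0.06],"delta_rot":[0,0,0]}]'>/dev/null; python3 st.py enter 0 97
```

```text
t=17.03 tip console mm: x -1.48 y -1.90(rel) z 91.10 F(console) [-5.1   5.28 12.26] w 0.5
  err tool mm [-1.47  1.93 -5.89] =rows [-0.059  0.077 -0.236] rot deg [ 0.26 -0.05 -0.26] =rows [ 0.043 -0.008 -0.043]
```

The key is bottomed: force jumped to 12 N with z stalled. I'll let it up, retract clear and check.

```bash
python3 -m crank '[{"hand":-1,"delta_pos":[0,0,0],"delta_rot":[0,0,0]},{"hand":-1,"delta_pos":[0,0,-0.4],"delta_rot":[0,0,0]},{"hand":-1,"delta_pos":[0,0,-1],"delta_rot":[0,0,0]},{"hand":-1,"delta_pos":[0,0,-1],"delta_rot":[0,0,0]},{"hand":-1,"delta_pos":[0.8,-1,0],"delta_rot":[0,0,0]},{"hand":-1,"delta_pos":[0.8,-1,0],"delta_rot":[0,0,0]},{"hand":-1,"delta_pos":[0.8,-1,0],"delta_rot":[0,0,0]},{"hand":-1,"delta_pos":[0.8,-1,0],"delta_rot":[0,0,0]},{"hand":-1,"delta_pos":[0,-1,0],"delta_rot":[0,0,0]},{"hand":-1,"delta_pos":[0,-0.4,0],"delta_rot":[0,0,0]},{"hand":-1,"delta_pos":[0,0,0],"delta_rot":[0,0,0]},{"hand":-1,"delta_pos":[0,0,0],"delta_rot":[0,0,0]}]'>/dev/null; python3 st.py enter 0 97
python3 - <<'E'
from h import *
for n in("scene","top"): cv2.imwrite(f"pics/{n}9.png",imaging.camera(n)[:,:,::-1])
for n in ("scene","top"):
    a=cv2.imread(f"pics/{n}8.png").astype(int);b=cv2.imread(f"pics/{n}9.png").astype(int);a0=cv2.imread(f"pics/{n}0.png").astype(int)
    sl=np.s_[165:250,312:425] if n=="top" else np.s_[165:290,170:345]
    print(n,np.abs(a-b)[sl].max(), np.abs(a-b)[sl].mean())
E
for w in "hundreds .0157" "tens .0115" "units .0106"; do python3 t4.py $w top 9;done
```

```text
t=18.03 tip console mm: x -85.07 y -148.46(rel) z 162.48 F(console) [-0.31 -0.11  0.31] w 0.2
  err tool mm [-84.15 149.53  64.25] =rows [-3.366  5.981  2.57 ] rot deg [-0.61  0.24 -0.25] =rows [-0.102  0.04  -0.042]
scene 5 0.7363047619047619
top 3 0.46493145930938745
hundreds 9 [(0.71, 0.99, 0.5, 0.0), (0.58, 7.03, 0.5, 0.5), (0.49, 4.11, 0.5, 0.5)] [(0.71, 0.99, 0.5, 0.0), (0.71, 0.86, 0.5, -1.0), (0.69, 0.92, 0.5, -0.5), (0.69, 1.05, 0.5, 0.5)]
tens 9 [(0.72, 2.96, 0.5, -0.5), (0.6, 8.98, 0.5, -0.5), (0.52, 7.86, 0.5, -1.0)] [(0.72, 2.96, 0.5, -0.5), (0.71, 3.02, 0.5, 0.0), (0.7, 2.9, 0.5, -1.0), (0.62, 2.86, 0.0, -1.0)]
units 9 [(0.69, 5.0, 0.5, -0.5), (0.57, 7.89, 0.5, -1.0), (0.55, 9.07, 0.5, -0.5)] [(0.69, 5.0, 0.5, -0.5), (0.65, 4.93, 0.5, -1.0), (0.61, 5.03, 0.5, 0.0), (0.6, 5.0, 0.0, -0.5)]
```

View pics/scene9.png

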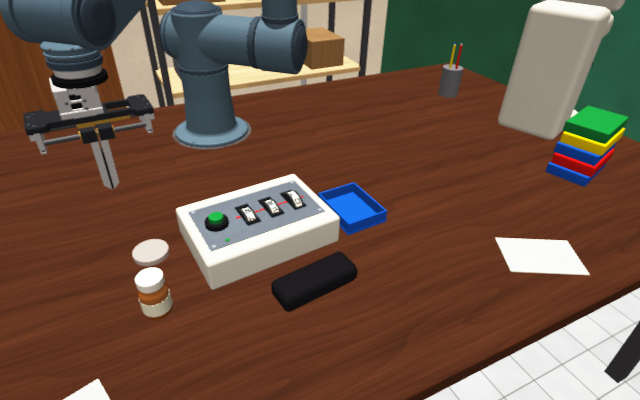

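The console images before and after the press differ by noise only, so the key is back up and the wheels haven't moved. The tray, jar, case and blank are where they were, and the arm is clear. Handing in.

```bash
python3 -c "
from cell import workorder; print(workorder.close_job())"
```

```text
the job is handed in; nothing more can be done
None
```

I set the wheels to 1-3-5, pressed the enter key fully and let it come up, and handed the job in at about 18 s of the 61 s allowed. The hand-in reports no verdict, so what follows rests on my own checks.

- **Wheels:** I found each wheel's height by touch (15.7, 11.5 and 10.6 mm above the console's top face) and turned it with short strokes. The highest force I read while touching a wheel was 10.6 N, sampled only at the end of each call.
- **Final readings:** before the press, the top camera gave about 0.99, 2.98 and 5.02 numerals and the scene camera 1.02, 2.99 and 5.09. After it, the top camera gave the same readings. All are well inside the quarter-numeral limit.
- **Enter key:** it reached its bottom stop, with the force jumping to about 12 N while the height stalled. The console pictures from before and after the press differ only by noise, so the key is up and the wheels did not move.
- **Surroundings:** the tray, jar, case and lens blank look unmoved in the scene picture, and the arm is clear of everything.
- **Disagreements:**
  - The first camera guesses of the wheel heights were 3 to 5 mm off from the touched heights; I used the touched ones.
  - The scene camera showed a bias of about 1.25 pixels, which I corrected for.
  - In the scene picture the console's bottom edge did not line up with my fitted box, but the top face lined up in both cameras.

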